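# Weigh out curry roux from the tin

### The job

Lever the tin's sunk lid open with the spatula through the slot in its front (the side facing the scale, below the dark strip on the lid's edge), swing it up until it stands open, and gently put roux blocks on the scale until it holds 180 g, with the pointer between the two dark bars (a large block is about 60 g, a small one 30 g; count what already lies there) and without forcing the pan to its bottom stop. Then shut the lid fully, with the spare blocks left inside, and leave the spatula lying inside the cutlery tray. Leave the mugs, jar, bottle and bowl alone.

Things in the scene. Friction and masses are not known exactly. Their poses are not given: they have to be found in the camera images.
- tin_in (a point): centre of the inner floor, 4 mm above the counter, of the metal storage tin, fixed: outside 200 (x) x 220 (y) x 66 mm high, walls and floor 4 mm, inside 192 x 212 mm. The prying slot is in its front (-x) wall, the lid's hinge along its +x wall. The blocks lie on its floor in one layer, in three rows along x at y = -62, 0 and +62 mm.
- tin_slot (a point): middle of the lower edge of the prying slot, on the outer face of the tin's front wall, 52 mm above the counter; the slot is 60 mm wide (along the tin's y) and 8.5 mm high, up to the underside of the closed lid (60.5 mm), and passes straight through the 4 mm wall along the tin's +x
- tin_hinge (a point): middle of the lid's hinge axis (which runs along the tin's y), on the tin at x = +96 mm, 63 mm above the counter
- lid (a joint): angle of the tin's lid, rad: 0 closed, grows as the front edge rises, end stop 1.9 (just past upright). A stiff friction hinge: stays at any angle; about 0.3 to 0.4 N m moves it (about 2 N at the front edge).
- lid_panel: the lid itself, a flat steel plate 196 x 210 x 5 mm sunk between the tin's walls, top flush with their rims; origin on the hinge axis, the plate reaches 196 mm along its own -x; no handle; a dark strip 60 mm long on its top marks the edge above the slot
- spatula: small stiff spatula lying flat: black handle 85 x 18 x 14 mm (x from -85 to 0), steel blade 90 x 22 x 3 mm (x from 0 to +90) in line with the handle's underside; origin on the underside where blade meets handle, x towards the blade's tip, z up; 90 g, balances at x = -20 mm
- spatula_tip (a point): middle of the blade's tip
- spatula_end (a point): middle of the handle's far end
- tray_in (a point): centre of the inner floor, 4 mm above the counter, of the shallow wooden cutlery tray fixed to the counter: outside 230 (x) x 90 (y) x 12 mm high, inside 220 x 80 mm
- pan (a joint): how far the pan has sunk, m: 0 empty, 0.005 for every 30 g, soft spring (59 N/m), bottom stop at 0.046. At 180 g (0.030) the pointer of the pan stands between the two bars.
- pan_in (a point): centre of the floor of the pan of a spring kitchen scale fixed to the counter (moves with the pan): 75 mm above the counter when empty. The pan is a flat steel tray, inside 194 (x) x 149 (y) mm, rim 6 mm high, and stays level. A white plate, its top 76 mm up, stands 107 mm along +x beyond the pan's end; its far side bears the two dark bars, past which the pointer moves.
- large1: a large block of hard curry roux, 60 x 32 x 25 mm, about 60 g, plain brown; origin at the centre of its underside, x along its 60 mm length, z up. May be absent (None). Starts in the tin on the hinge side, length across to the hinge.
- large2: a large block of hard curry roux, 60 x 32 x 25 mm, about 60 g, plain brown; origin at the centre of its underside, x along its 60 mm length, z up. May be absent (None). Starts in the tin on the hinge side, length across to the hinge.
- large3: a large block of hard curry roux, 60 x 32 x 25 mm, about 60 g, plain brown; origin at the centre of its underside, x along its 60 mm length, z up. May be absent (None). Starts in the tin on the hinge side, length across to the hinge.
- small1: a small block of hard curry roux, 30 x 32 x 25 mm, about 30 g (half a large one), plain brown; origin at the centre of its underside, x along its 30 mm side, z up. May be absent (None). Starts in the tin, towards the slot side.
- small2: a small block of hard curry roux, 30 x 32 x 25 mm, about 30 g (half a large one), plain brown; origin at the centre of its underside, x along its 30 mm side, z up. May be absent (None). Starts in the tin, towards the slot side.
- small3: a small block of hard curry roux, 30 x 32 x 25 mm, about 30 g (half a large one), plain brown; origin at the centre of its underside, x along its 30 mm side, z up. May be absent (None). Starts in the tin, towards the slot side.
- small4: a small block of hard curry roux, 30 x 32 x 25 mm, about 30 g (half a large one), plain brown; origin at the centre of its underside, x along its 30 mm side, z up. May be absent (None). Starts in the tin, towards the slot side.
- small5: a small block of hard curry roux, 30 x 32 x 25 mm, about 30 g (half a large one), plain brown; origin at the centre of its underside, x along its 30 mm side, z up. May be absent (None). Starts on the pan if present.
- mug_a: bystander: cream mug, 85 mm high, 80 mm wide; origin at the centre of its underside
- mug_b: bystander: cream mug, 85 mm high, 80 mm wide; origin at the centre of its underside
- spice_jar: bystander: small amber spice jar, 48 mm wide, 90 mm high; origin at the centre of its underside
- soap: bystander: green soap bottle, 64 mm wide, 180 mm high; origin at the centre of its underside
- bowl: bystander: blue bowl, 120 mm wide, 50 mm high; origin at the centre of its underside
Mind the look-alikes: they are no part of the job. Of the things like the spatula, leave any that is orange; of the rest the larger one is meant.

How it is judged:
On the way, in this order (a step that is already met when the one before it is completed fails the run):
1. the spatula has levered the lid off its seat (lid above 0.2 rad, borne by the spatula) (value of joint lid above 0.2 rad and contact force between spatula and lid_panel above 0.3 N), for 0.1 s.
2. the lid stands open (above 1.35 rad) (value of joint lid above 1.35 rad), for 0.2 s.
3. 180 g on the scale: the pan has sunk 27.4 to 32.6 mm and is at rest (value of joint pan between 0.0274 and 0.0326 m and velocity of joint pan between -0.004 and 0.004 m/s), for 0.4 s.
At the end, for the whole second after the job is handed in: The lid is shut (below 0.05 rad), the pan rests 27.4 to 32.6 mm down (180 g, give or take half a small block), every roux block lies in the tin or on the pan, the spatula lies at rest wholly inside the cutlery tray, and the bystanders stand upright (all of step 3 and value of joint lid below 0.05 rad and ((x of large1 in the frame of tin_in between -0.1 and 0.1 m and y of large1 in the frame of tin_in between -0.11 and 0.11 m and z of large1 in the frame of tin_in between -0.01 and 0.055 m) or (x of large1 in the frame of pan_in between -0.1 and 0.1 m and y of large1 in the frame of pan_in between -0.078 and 0.078 m and z of large1 in the frame of pan_in between -0.01 and 0.055 m)) and linear speed of each of large1, large2, large3, small1, small2, small3, small4, small5, spatula below 0.02 m/s and ((x of large2 in the frame of tin_in between -0.1 and 0.1 m and y of large2 in the frame of tin_in between -0.11 and 0.11 m and z of large2 in the frame of tin_in between -0.01 and 0.055 m) or (x of large2 in the frame of pan_in between -0.1 and 0.1 m and y of large2 in the frame of pan_in between -0.078 and 0.078 m and z of large2 in the frame of pan_in between -0.01 and 0.055 m)) and ((x of large3 in the frame of tin_in between -0.1 and 0.1 m and y of large3 in the frame of tin_in between -0.11 and 0.11 m and z of large3 in the frame of tin_in between -0.01 and 0.055 m) or (x of large3 in the frame of pan_in between -0.1 and 0.1 m and y of large3 in the frame of pan_in between -0.078 and 0.078 m and z of large3 in the frame of pan_in between -0.01 and 0.055 m)) and ((x of small1 in the frame of tin_in between -0.1 and 0.1 m and y of small1 in the frame of tin_in between -0.11 and 0.11 m and z of small1 in the frame of tin_in between -0.01 and 0.055 m) or (x of small1 in the frame of pan_in between -0.1 and 0.1 m and y of small1 in the frame of pan_in between -0.078 and 0.078 m and z of small1 in the frame of pan_in between -0.01 and 0.055 m)) and ((x of small2 in the frame of tin_in between -0.1 and 0.1 m and y of small2 in the frame of tin_in between -0.11 and 0.11 m and z of small2 in the frame of tin_in between -0.01 and 0.055 m) or (x of small2 in the frame of pan_in between -0.1 and 0.1 m and y of small2 in the frame of pan_in between -0.078 and 0.078 m and z of small2 in the frame of pan_in between -0.01 and 0.055 m)) and ((x of small3 in the frame of tin_in between -0.1 and 0.1 m and y of small3 in the frame of tin_in between -0.11 and 0.11 m and z of small3 in the frame of tin_in between -0.01 and 0.055 m) or (x of small3 in the frame of pan_in between -0.1 and 0.1 m and y of small3 in the frame of pan_in between -0.078 and 0.078 m and z of small3 in the frame of pan_in between -0.01 and 0.055 m)) and ((x of small4 in the frame of tin_in between -0.1 and 0.1 m and y of small4 in the frame of tin_in between -0.11 and 0.11 m and z of small4 in the frame of tin_in between -0.01 and 0.055 m) or (x of small4 in the frame of pan_in between -0.1 and 0.1 m and y of small4 in the frame of pan_in between -0.078 and 0.078 m and z of small4 in the frame of pan_in between -0.01 and 0.055 m)) and ((x of small5 in the frame of tin_in between -0.1 and 0.1 m and y of small5 in the frame of tin_in between -0.11 and 0.11 m and z of small5 in the frame of tin_in between -0.01 and 0.055 m) or (x of small5 in the frame of pan_in between -0.1 and 0.1 m and y of small5 in the frame of pan_in between -0.078 and 0.078 m and z of small5 in the frame of pan_in between -0.01 and 0.055 m)) and x of spatula_tip in the frame of tray_in between -0.112 and 0.112 m and y of spatula_tip in the frame of tray_in between -0.042 and 0.042 m and z of spatula_tip in the frame of tray_in between -0.004 and 0.022 m and x of spatula_end in the frame of tray_in between -0.112 and 0.112 m and y of spatula_end in the frame of tray_in between -0.042 and 0.042 m and z of spatula_end in the frame of tray_in between -0.004 and 0.022 m and angle between each of mug_a, mug_b, spice_jar, soap, bowl's own z axis and vertical below 0.3 rad); the robot touches nothing.
It fails at once if the pan is forced to its bottom stop (value of joint pan above 0.0445 m).
It fails at once if a mug, the jar, the bottle or the bowl is shoved more than 5 cm or tipped (distance of any of mug_a, mug_b, spice_jar, soap, bowl from where it was at the start of the episode above 0.05 m or angle between any of mug_a, mug_b, spice_jar, soap, bowl's own z axis and vertical above 0.5 rad).
Of large1, large2, large3 only 1 to 3 are there at a start; the rules pass over those that are not, and their reading is None.
Of small4, small5 only 1 to 2 are there at a start; the rules pass over those that are not, and their reading is None.
At some moment in a run one of spatula, large1, small1, small2 may be knocked a few centimetres aside while the robot is not near it.
Once in a run the grip may slacken for a moment while it holds something.
It also fails if it takes over 208 s, if anything falls off the work surface, if the arm or the gripper's body presses on something with over 40 N, if the wrist force passes 120 N, or if a joint passes its speed limit or range.

### The arm

A 6-joint arm with a two-finger parallel gripper is mounted at the origin on the work surface. World frame = base frame: x ahead of the robot, y to its left, z up, the work surface at z = 0. Lengths are in m, angles in rad, forces in N, time in s.
With the tool pointing down it reaches from about 0.35 to 0.925 m from the base axis. Payload 6.4 kg.
Tool frame: the origin (TCP) lies at the very end of the fingers, on their centre line; the grasp point (between the pads) lies 19 mm behind it; z points along the fingers, y is the line along which they close (so a half turn about z gives the same grasp; the last joint's range is limited). The gripper opens to 94 mm and grips with 3 to 60 N. Pads are 16 mm wide; open, the fingers measure 119 mm over their backs; the gripper's body (75 mm by 177 mm) begins 78 mm behind the grasp point.
Start: joints at [1.088, 0.245, 1.558, -0, 1.339, -0.174], TCP at [0.198, 0.619, 0.205] pointing down, gripper open.
Joint ranges: [-3.13, 3.13], [-1.02, 2.26], [0.13, 2.54], [-0.95, 4.09], [0.21, 2.88], [-2.74, 2.74]. Speed limits (rad/s): [2.57, 2.57, 3.14, 3.14, 3.14, 3.14].

### API

Orientations are given as [roll, pitch, yaw] about the fixed x, y, z axes, in that order (R = Rz(yaw) Ry(pitch) Rx(roll)).
In Python, from rig import bot, imaging gives the robot as it stands.
- The arm moves only by the tool move_arm, never from a script. Its arguments are lists of equal length, an entry for each row: "fingers": the finger opening in mm, from 0 to 94; "xyz": the shift along the tool's x, y, z scaled (see below), a list of three; "dr": the turn, a rotation vector about the tool's x, y, z scaled (see below), a list of three. A call has exactly 10 rows; each row is the pose to reach, as a shift and turn from the pose commanded when the call began, along the tool's axes at that moment; what a row does not reach only later rows make up. The controller multiplies each number of a shift by 0.08 m and each number of a turn by 60 degrees. A row lasts 1/12 s, in which the tool goes at most 41.7 mm and 7.16 degrees, less where a joint would pass 70% of its speed; a pose out of reach is approached as far as the arm can. A call with a number of a shift or a turn outside -1 to 1 is refused whole. A call with a gripper value outside its range is refused whole. The fingers move at their own pace and stop on an object; the grip force is fixed at half the most. Time passes only in rows, so rows that repeat a pose let the fingers close, or fill a call up. It gives the time, the measured TCP pose, the force, the opening and the grip force at its end, in the units of the state.
- bot.observe(): the state, without advancing time (a new reading comes with each control period).
- imaging.camera(name): name is "side" or "top" or "wrist"; returns the picture (480x640x3 uint8, blue, green, red); there is no depth.
- imaging.camera_info(name): a dict with "intrinsics" (3x3 intrinsics, pixels), "R" (3x3) and "t" (3): a world point X has camera coordinates R X + t. Camera axes: x right, y down, z forward; pixel columns grow to the right and rows downward; lengths in m; the calibration is good to about 2 mm. A picture is of the moment at which its call begins: read the wrist's pose just before it. camera_info takes no time and is no camera call; for the wrist camera it gives the pose at the moment of the call.
- bot.close_job(): hands the job in; it is judged then, once.
The state is a dict: "time": time; "qpos": joint angles; "dq": joint speeds; "effort": joint torques, N m; "position": TCP position; "tcp_rot": TCP orientation; "ft_force": force on the tool from outside, world axes, zero at the start; "moment": the same for the moment, N m; "width": finger opening in m; "gripper_force": force on a finger pad.
Only numpy, scipy, OpenCV 4.12 (cv2) and the standard library are available. Lean on these libraries where they do the work, as an engineer would, in place of code of your own. Each camera call takes 0.05 s, during which the arm holds its last target. There are 200 camera calls.

## Working session

There is one attempt and no reset: what is moved stays moved. The work goes in short steps, Python scripts to look and compute and a tool call to move; the robot and the scene stay as the last step left them, time stands still between calls to the robot, and variables do not carry over. Pictures are saved under pics/ and viewed, at most 14 in all, crops included, and the job is handed in when it is done.

Besides the shell and the picture viewer there is one more tool, called after "Emit:" as name(argument=value, ...) on one line, values as JSON. move_arm: Moves the arm, as the interface text tells. Shifts and turns lie within -1 to 1; 1 stands for 0.08 m of shift or 60 degrees of turn. Its arguments: {"type":"object","properties":{"fingers":{"type":"array"},"xyz":{"type":"array"},"dr":{"type":"array"}},"required":["fingers","xyz","dr"]}

```bash
ls; mkdir -p pics; python3 - <<'E'
from rig import bot, imaging
import cv2, numpy as np
s=bot.observe(); print(s)
a=[imaging.camera(n) for n in("top","side")]
for n,i in zip(("top","side"),a):
    cv2.imwrite(f"pics/{n}0.png",i); c=imaging.camera_info(n); print(n,c, -c["R"].T@c["t"])
E
```

```text
pics
{'time': 0.0, 'qpos': array([ 1.08790189e+00,  2.45809400e-01,  1.55900571e+00, -2.38058492e-05,
        1.33863732e+00, -1.74089515e-01]), 'dq': array([-0.0011422 ,  0.00025656,  0.00143004, -0.00151264,  0.00046691,
        0.0008597 ]), 'effort': array([-4.43480385e-04, -4.15830338e+01, -3.14603484e+01,  6.85023749e-02,
        3.31650500e-02, -1.25146630e-04]), 'position': array([0.19726597, 0.61872808, 0.20435279]), 'tcp_rot': array([-3.13975698e+00, -2.99327235e-04,  2.83279296e+00]), 'ft_force': array([ 0.54648552,  0.06748111, -0.37219952]), 'moment': array([-0.00607423,  0.06245916,  0.00834197]), 'gripper_force': 0.0, 'width': 0.09418632504145695}
top {'intrinsics': array([[503.91831106,   0.        , 323.09191557],
       [  0.        , 503.91831106, 239.17241217],
       [  0.        ,   0.        ,   1.        ]]), 'R': array([[ 0.01957958, -0.99979147, -0.00580062],
       [-0.9976759 , -0.01915877, -0.06538917],
       [ 0.0652644 ,  0.00706743, -0.99784298]]), 't': array([-0.0665477 ,  0.56310094,  1.10186535])} [ 0.49118263 -0.06353285  1.13592329]
side {'intrinsics': array([[536.6316788 ,   0.        , 323.87494796],
       [  0.        , 536.6316788 , 240.22207153],
       [  0.        ,   0.        ,   1.        ]]), 'R': array([[-0.96510995, -0.26183526, -0.00225179],
       [-0.19398128,  0.72072754, -0.66552466],
       [ 0.17588075, -0.64186767, -0.74637246]]), 't': array([0.54000764, 0.22647174, 1.14521621])} [0.36367654 0.71324589 1.00669635]
```

View pics/top0.png

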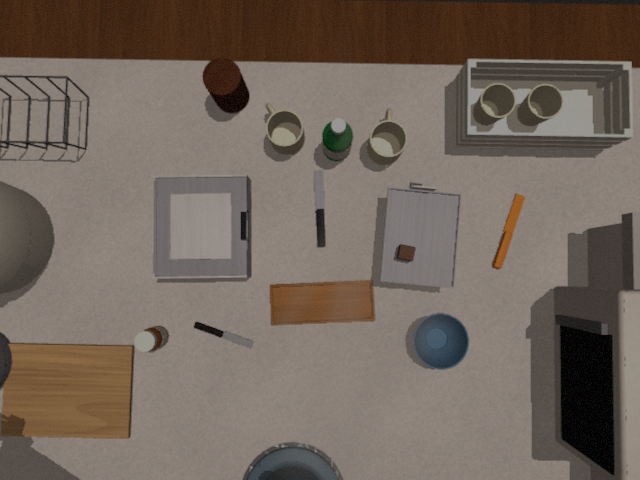

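View pics/side0.png

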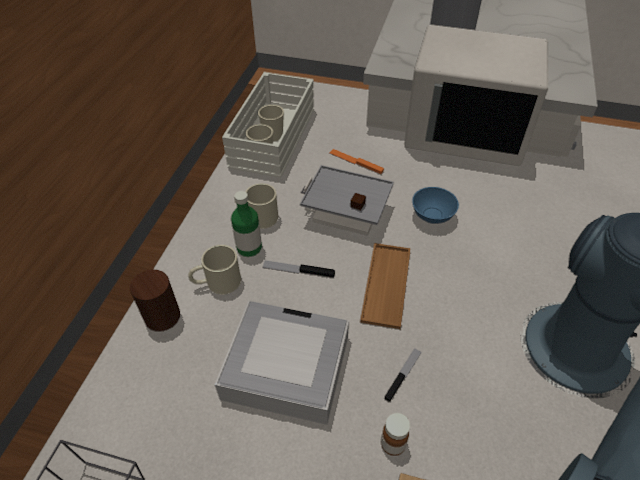

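The top view (image up = +x, image left = +y) shows:
- The tin is at about (202,228), with its front strip at (244,226), facing right.
- The pan is at (422,238) with one small block at (406,253).
- The tray is at (322,303).
- The spatula is the larger knife-like tool, blade at (319,185) and handle at (320,228). The decoys are the small one at (223,335) and the orange one.

The side view agrees.

```bash
cat > h.py <<'E'
import cv2, numpy as np
from scipy.spatial.transform import Rotation as Rot
from rig import bot, imaging
def cast(ci,uv,z):
    K,R,t=ci["intrinsics"],ci["R"],ci["t"]; o=-R.T@t
    uv=np.atleast_2d(np.asarray(uv,float))
    d=(R.T@np.linalg.inv(K)@np.c_[uv,np.ones(len(uv))].T).T
    return o+d*((z-o[2])/d[:,2])[:,None]
def proj(ci,X):
    X=np.atleast_2d(X); p=(ci["intrinsics"]@(ci["R"]@X.T+ci["t"][:,None])).T
    return p[:,:2]/p[:,2:]
def down(yaw): # tool z down, tool y axis at angle yaw from world x
    y=np.array([np.cos(yaw),np.sin(yaw),0]); z=np.array([0,0,-1.]); return Rot.from_matrix(np.c_[np.cross(y,z),y,z])
def pose():
    s=bot.observe(); return np.array(s["position"]),Rot.from_euler("xyz",s["tcp_rot"]),s
def plan(wps,show=True):
    """wps: list of (pos,Rot); prints shift/turn numbers per call, each from the pose before"""
    p,R,_=pose()
    for q,S in wps:
        d=R.inv().apply(np.array(q)-p)/0.08; r=(R.inv()*S).as_rotvec()/np.radians(60)
        print("xyz",d.round(3),"dr",r.round(3),"BIG" if max(abs(np.r_[d,r]))>1 else ""); p,R=np.array(q),S
E
python3 - <<'E'
from h import *
im=cv2.imread("pics/top0.png"); ci=imaging.camera_info("top")
hsv=cv2.cvtColor(im,cv2.COLOR_BGR2HSV)
for p in [(260,320),(160,200),(200,180),(200,225),(222,268),(320,185),(320,225),(322,303),(440,210),(406,253)]: print(p,im[p[1],p[0]],hsv[p[1],p[0]])
def rect(mask,box,z,n):
    x0,y0,x1,y1=box; m=np.zeros_like(mask); m[y0:y1,x0:x1]=mask[y0:y1,x0:x1]
    c=max(cv2.findContours(m,cv2.RETR_EXTERNAL,cv2.CHAIN_APPROX_NONE)[0],key=cv2.contourArea)
    P=cast(ci,cv2.boxPoints(cv2.minAreaRect(c)),z)[:,:2]
    print(n,"centre",P.mean(0).round(4),"sides",[np.linalg.norm(P[i]-P[(i+1)%4]).round(4) for i in(0,1)],"ang",np.degrees(np.arctan2(*(P[1]-P[0])[::-1])).round(1),np.degrees(np.arctan2(*(P[2]-P[1])[::-1])).round(1)); 
b=hsv[...,2].astype(int); sat=hsv[...,1].astype(int)
u=lambda a:(a.astype(np.uint8)*255)
rect(u(b<60),(235,205,252,248),.0655,"strip")
rect(u((b>150)&(sat<25)),(165,185,235,265),.0655,"label")
rect(u(b<60),(310,200,332,252),.014,"handle")
rect(u(b<60),(190,315,225,340),.014,"decoyhandle")
rect(u((hsv[...,0]<16)&(sat>100)),(262,275,382,330),.012,"tray")
rect(u(b<70),(395,240,418,266),.092,"block")
for n,box in(("tin",(140,165,260,290)),("pan",(370,175,470,295)),("blade",(305,165,332,252))):
    x0,y0,x1,y1=box; cv2.imwrite(f"pics/{n}c.png",cv2.resize(im[y0:y1,x0:x1],None,fx=4,fy=4,interpolation=cv2.INTER_CUBIC))
a=[cv2.imread(f"pics/{n}c.png") for n in("tin","pan")]
h=max(i.shape[0] for i in a); a=[cv2.copyMakeBorder(i,0,h-i.shape[0],0,0,0) for i in a]
j=np.hstack(a); print(j.shape); cv2.imwrite("pics/crop1.png",cv2.resize(j,None,fx=.85,fy=.85))
E
```

```text
(260, 320) [120 126 138] [ 10  33 138]
(160, 200) [106 108 113] [  9  16 113]
(200, 180) [103 104 109] [  5  14 109]
(200, 225) [137 142 149] [ 13  21 149]
(222, 268) [103 103 108] [  0  12 108]
(320, 185) [112 113 117] [  6  11 117]
(320, 225) [33 34 34] [30  8 34]
(322, 303) [ 42  74 115] [ 13 162 115]
(440, 210) [120 120 126] [  0  12 126]
(406, 253) [38 50 77] [  9 129  77]
strip centre [0.5894 0.1124] sides [np.float64(0.015), np.float64(0.0622)] ang -88.9 -178.3
label centre [0.5788 0.173 ] sides [np.float64(0.12), np.float64(0.0601)] ang 2.0 -88.9
handle centre [ 0.5908 -0.0485] sides [np.float64(0.0165), np.float64(0.0833)] ang -86.2 -176.2
decoyhandle centre [0.3608 0.194 ] sides [np.float64(0.0129), np.float64(0.0647)] ang -18.2 -108.5
tray centre [ 0.4249 -0.0554] sides [np.float64(0.2298), np.float64(0.0888)] ang -86.3 -176.7
block centre [ 0.5292 -0.2167] sides [np.float64(0.0225), np.float64(0.0383)] ang -55.3 -145.7
(500, 880, 3)
```

View pics/crop1.png

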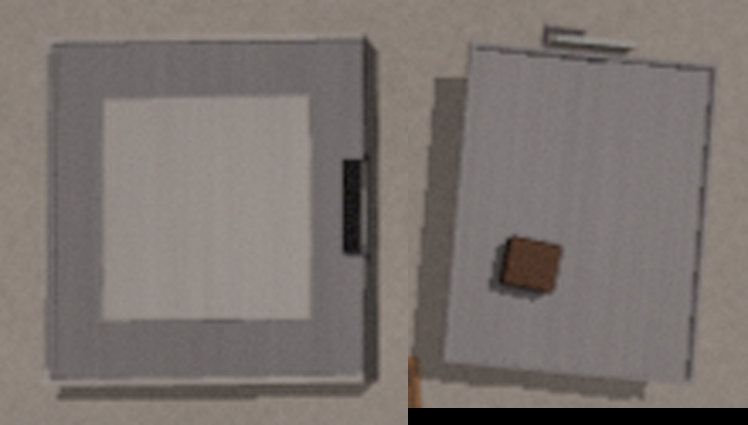

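The crops show the tin's lid outline with corners at about (48,40), (366,38) and (45,382), with the strip's outer edge at 361. The pan corners are at (474,47), (714,68), (690,380) and (445,360), with the pointer plate at the far end (590,40). I'll cast these points.

```bash
python3 - <<'E'
from h import *
ci=imaging.camera_info("top")
T=lambda p,ox=0,o=(140,165):[((x-ox)/3.4+o[0],y/3.4+o[1]) for x,y in p]
P=cast(ci,T([(48,40),(366,38),(366,381),(45,381),(361,160),(361,253)]),.0655)[:,:2]; print("tin\n",P.round(4)); print("strip mid outer",P[4:].mean(0))
print("label c",cast(ci,T([(102,97),(311,95),(311,320),(102,320)]),.0655).round(4))
Q=cast(ci,T([(474,47),(714,68),(690,380),(445,360)],408,(370,175)),.076)[:,:2]; print("pan\n",Q.round(4),Q.mean(0),[np.linalg.norm(Q[i]-Q[(i+1)%4]).round(4) for i in range(4)],[np.degrees(np.arctan2(*(Q[i]-Q[(i+1)%4])[::-1])).round(1) for i in range(4)])
print("block",cast(ci,T([(535,264)],408,(370,175)),.095))
# blade tip & bystander look-up
im=cv2.imread("pics/top0.png"); g=cv2.cvtColor(im,cv2.COLOR_BGR2HSV)
m=(((g[...,2]<60)|(g[...,1]<19))[160:255,305:335]).astype(np.uint8)*255
c=max(cv2.findContours(m,0,1)[0],key=cv2.contourArea)+[305,160]; r=cv2.minAreaRect(c); print("spat",cast(ci,cv2.boxPoints(r),.005).round(4))
E
```

```text
tin
 [[0.6887 0.31  ]
 [0.6937 0.1088]
 [0.4776 0.1024]
 [0.4737 0.3029]
 [0.6161 0.1096]
 [0.5575 0.1079]]
strip mid outer [0.58683073 0.10875497]
label c [[0.653  0.2743 0.0655]
 [0.6567 0.1424 0.0655]
 [0.515  0.1379 0.0655]
 [0.5124 0.2688 0.0655]]
pan
 [[ 0.6702 -0.1945]
 [ 0.6598 -0.3439]
 [ 0.466  -0.3296]
 [ 0.4753 -0.1788]] [ 0.56779126 -0.26170312] [np.float64(0.1498), np.float64(0.1943), np.float64(0.151), np.float64(0.1955)] [np.float64(86.0), np.float64(-4.2), np.float64(-93.5), np.float64(175.4)]
block [[ 0.534732   -0.23063389  0.095     ]]
spat [[ 0.7215 -0.0297  0.005 ]
 [ 0.7229 -0.0502  0.005 ]
 [ 0.5504 -0.0621  0.005 ]
 [ 0.549  -0.0418  0.005 ]]
```

Everything agrees with the given sizes:
- The tin is centred at about (0.5837, 0.207), yaw 91.6°.
- The pan centre is about (0.568, -0.262).
- The spatula axis is at about 3.9°.

Next I plan the move to above the spatula.

```bash
python3 - <<'E'
from h import *
p,R,s=pose(); q=np.array([.615,-.047,.2]); S=down(np.radians(-86.1))
rv=(R.inv()*S).as_rotvec(); print(np.degrees(rv))
plan([(p+(q-p)*k/9,R*Rot.from_rotvec(rv*k/9)) for k in range(1,10)])
E
```

```text
[-4.92873261e-02  1.24816897e-01  1.58408606e+02]
xyz [-0.834 -0.705  0.007] dr [-0.     0.     0.293] 
xyz [-1.008 -0.42   0.007] dr [-0.     0.     0.293] BIG
xyz [-1.088 -0.095  0.007] dr [-0.     0.     0.293] BIG
xyz [-1.065  0.238  0.006] dr [-0.     0.     0.293] BIG
xyz [-0.944  0.549  0.006] dr [-0.     0.     0.293] 
xyz [-0.733  0.809  0.006] dr [-0.     0.     0.293] 
xyz [-0.454  0.993  0.006] dr [-0.     0.     0.293] 
xyz [-0.133  1.084  0.006] dr [-0.     0.     0.293] BIG
xyz [0.201 1.073 0.006] dr [-0.     0.     0.293] BIG
```

Emit:
move_arm(fingers=[94, 94, 94, 94, 94, 94, 94, 94, 94, 94], xyz=[[-0.42, -0.35, 0], [-0.83, -0.7, 0], [-0.83, -0.7, 0], [-0.83, -0.7, 0], [-0.83, -0.7, 0], [-0.83, -0.7, 0], [-0.83, -0.7, 0], [-0.83, -0.7, 0], [-0.83, -0.7, 0], [-0.83, -0.7, 0]], dr=[[0, 0, 0.1], [0, 0, 0.2], [0, 0, 0.29], [0, 0, 0.29], [0, 0, 0.29], [0, 0, 0.29], [0, 0, 0.29], [0, 0, 0.29], [0, 0, 0.29], [0, 0, 0.29]])

```text
time: 0.93
position: [0.2435, 0.5461, 0.2054]
tcp_rot: [-3.141, 0.0, 2.53]
ft_force: [0.3, 0.2, -0.3]
width: 0.0939
gripper_force: 0.0
```

Emit:
move_arm(fingers=[94, 94, 94, 94, 94, 94, 94, 94, 94, 94], xyz=[[-0.5, -0.2, 0], [-1, -0.42, 0], [-1, -0.42, 0], [-1, -0.42, 0], [-1, -0.42, 0], [-1, -0.42, 0], [-1, -0.42, 0], [-1, -0.42, 0], [-1, -0.42, 0], [-1, -0.42, 0]], dr=[[0, 0, 0.1], [0, 0, 0.2], [0, 0, 0.29], [0, 0, 0.29], [0, 0, 0.29], [0, 0, 0.29], [0, 0, 0.29], [0, 0, 0.29], [0, 0, 0.29], [0, 0, 0.29]])

```text
time: 1.77
position: [0.2896, 0.4726, 0.2054]
tcp_rot: [-3.141, 0.0, 2.227]
ft_force: [-0.2, -0.5, -0.5]
width: 0.0942
gripper_force: 0.0
```

Emit:
move_arm(fingers=[94, 94, 94, 94, 94, 94, 94, 94, 94, 94], xyz=[[-0.5, 0, 0], [-1, -0.1, 0], [-1, -0.1, 0], [-1, -0.1, 0], [-1, -0.1, 0], [-1, -0.1, 0], [-1, -0.1, 0], [-1, -0.1, 0], [-1, -0.1, 0], [-1, -0.1, 0]], dr=[[0, 0, 0.1], [0, 0, 0.2], [0, 0, 0.29], [0, 0, 0.29], [0, 0, 0.29], [0, 0, 0.29], [0, 0, 0.29], [0, 0, 0.29], [0, 0, 0.29], [0, 0, 0.29]])

```text
time: 2.6
position: [0.332, 0.4043, 0.2054]
tcp_rot: [-3.141, 0.0, 1.923]
ft_force: [-0.2, 0.4, -0.1]
width: 0.094
gripper_force: 0.0
```

Emit:
move_arm(fingers=[94, 94, 94, 94, 94, 94, 94, 94, 94, 94], xyz=[[-0.5, 0.1, 0], [-1, 0.24, 0], [-1, 0.24, 0], [-1, 0.24, 0], [-1, 0.24, 0], [-1, 0.24, 0], [-1, 0.24, 0], [-1, 0.24, 0], [-1, 0.24, 0], [-1, 0.24, 0]], dr=[[0, 0, 0.1], [0, 0, 0.2], [0, 0, 0.29], [0, 0, 0.29], [0, 0, 0.29], [0, 0, 0.29], [0, 0, 0.29], [0, 0, 0.29], [0, 0, 0.29], [0, 0, 0.29]])

```text
time: 3.43
position: [0.3775, 0.3358, 0.2054]
tcp_rot: [3.142, 0.0, 1.619]
ft_force: [0.4, -0.0, 0.9]
width: 0.094
gripper_force: 0.0
```

Emit:
move_arm(fingers=[94, 94, 94, 94, 94, 94, 94, 94, 94, 94], xyz=[[-0.5, 0.3, 0], [-0.94, 0.55, 0], [-0.94, 0.55, 0], [-0.94, 0.55, 0], [-0.94, 0.55, 0], [-0.94, 0.55, 0], [-0.94, 0.55, 0], [-0.94, 0.55, 0], [-0.94, 0.55, 0], [-0.94, 0.55, 0]], dr=[[0, 0, 0.1], [0, 0, 0.2], [0, 0, 0.29], [0, 0, 0.29], [0, 0, 0.29], [0, 0, 0.29], [0, 0, 0.29], [0, 0, 0.29], [0, 0, 0.29], [0, 0, 0.29]])

```text
time: 4.27
position: [0.425, 0.2628, 0.2055]
tcp_rot: [-3.142, -0.0, 1.316]
ft_force: [0.0, 0.0, 0.0]
width: 0.0939
gripper_force: 0.0
```

Emit:
move_arm(fingers=[94, 94, 94, 94, 94, 94, 94, 94, 94, 94], xyz=[[-0.4, 0.4, 0], [-0.73, 0.81, 0], [-0.73, 0.81, 0], [-0.73, 0.81, 0], [-0.73, 0.81, 0], [-0.73, 0.81, 0], [-0.73, 0.81, 0], [-0.73, 0.81, 0], [-0.73, 0.81, 0], [-0.73, 0.81, 0]], dr=[[0, 0, 0.1], [0, 0, 0.2], [0, 0, 0.29], [0, 0, 0.29], [0, 0, 0.29], [0, 0, 0.29], [0, 0, 0.29], [0, 0, 0.29], [0, 0, 0.29], [0, 0, 0.29]])

```text
time: 5.1
position: [0.4729, 0.1899, 0.2055]
tcp_rot: [3.142, -0.0, 1.012]
ft_force: [-0.1, -0.3, 0.6]
width: 0.0942
gripper_force: 0.0
```

```bash
python3 - <<'E'
from h import *
p,R,s=pose(); print(s["time"],p,s["tcp_rot"]); q=np.array([.605,-.047,.13]); S=down(np.radians(-86.1))
rv=(R.inv()*S).as_rotvec(); print(np.degrees(rv))
plan([(p+(q-p)*k/3,R*Rot.from_rotvec(rv*k/3)) for k in range(1,4)])
E
```

```text
5.1 [0.47293068 0.18987198 0.20547737] [ 3.14157075e+00 -4.80940244e-05  1.01192485e+00]
[-1.40187378e-04 -3.14009579e-03  5.40790232e+01]
xyz [-0.545  0.99   0.314] dr [-0.  -0.   0.3] 
xyz [-0.212  1.11   0.314] dr [-0.  -0.   0.3] BIG
xyz [0.142 1.121 0.314] dr [-0.  -0.   0.3] BIG
```

Emit:
move_arm(fingers=[94, 94, 94, 94, 94, 94, 94, 94, 94, 94], xyz=[[-0.3, 0.5, 0.15], [-0.55, 1, 0.3], [-0.55, 1, 0.3], [-0.55, 1, 0.3], [-0.55, 1, 0.3], [-0.55, 1, 0.3], [-0.55, 1, 0.3], [-0.55, 1, 0.3], [-0.55, 1, 0.3], [-0.55, 1, 0.3]], dr=[[0, 0, 0.1], [0, 0, 0.2], [0, 0, 0.3], [0, 0, 0.3], [0, 0, 0.3], [0, 0, 0.3], [0, 0, 0.3], [0, 0, 0.3], [0, 0, 0.3], [0, 0, 0.3]])

```text
time: 5.93
position: [0.5175, 0.1102, 0.1817]
tcp_rot: [3.141, -0.0, 0.698]
ft_force: [0.5, 0.1, -0.2]
width: 0.0934
gripper_force: 0.0
```

Emit:
move_arm(fingers=[94, 94, 94, 94, 94, 94, 94, 94, 94, 94], xyz=[[-0.1, 0.5, 0.15], [-0.21, 1, 0.3], [-0.21, 1, 0.3], [-0.21, 1, 0.3], [-0.21, 1, 0.3], [-0.21, 1, 0.3], [-0.21, 1, 0.3], [-0.21, 1, 0.3], [-0.21, 1, 0.3], [-0.21, 1, 0.3]], dr=[[0, 0, 0.1], [0, 0, 0.2], [0, 0, 0.3], [0, 0, 0.3], [0, 0, 0.3], [0, 0, 0.3], [0, 0, 0.3], [0, 0, 0.3], [0, 0, 0.3], [0, 0, 0.3]])

```text
time: 6.77
position: [0.556, 0.038, 0.1577]
tcp_rot: [3.141, -0.0, 0.384]
ft_force: [-0.1, 0.4, -0.7]
width: 0.0942
gripper_force: 0.0
```

Emit:
move_arm(fingers=[94, 94, 94, 94, 94, 94, 94, 94, 94, 94], xyz=[[0.1, 0.5, 0.15], [0.14, 1, 0.3], [0.14, 1, 0.3], [0.14, 1, 0.3], [0.14, 1, 0.3], [0.14, 1, 0.3], [0.14, 1, 0.3], [0.14, 1, 0.3], [0.14, 1, 0.3], [0.14, 1, 0.3]], dr=[[0, 0, 0.1], [0, 0, 0.2], [0, 0, 0.3], [0, 0, 0.3], [0, 0, 0.3], [0, 0, 0.3], [0, 0, 0.3], [0, 0, 0.3], [0, 0, 0.3], [0, 0, 0.3]])

```text
time: 7.6
position: [0.5962, -0.0321, 0.1337]
tcp_rot: [3.141, -0.0, 0.069]
ft_force: [0.5, -0.7, -0.6]
width: 0.0941
gripper_force: 0.0
```

```bash
cat >> h.py <<'E'
def wrist(n):
    ci=imaging.camera_info("wrist"); im=imaging.camera("wrist"); cv2.imwrite(f"pics/{n}.png",im); return ci,im
E
python3 - <<'E'
from h import *
p,R,s=pose(); print(s["time"],p,s["tcp_rot"])
ci,im=wrist("w1"); print(-ci["R"].T@ci["t"])
g=cv2.cvtColor(im,cv2.COLOR_BGR2HSV)
E
```

```text
7.6 [ 0.59624646 -0.03210416  0.13373727] [ 3.14144830e+00 -4.21893789e-04  6.92982680e-02]
[ 0.66778495 -0.02626134  0.31274044]
```

View pics/w1.png

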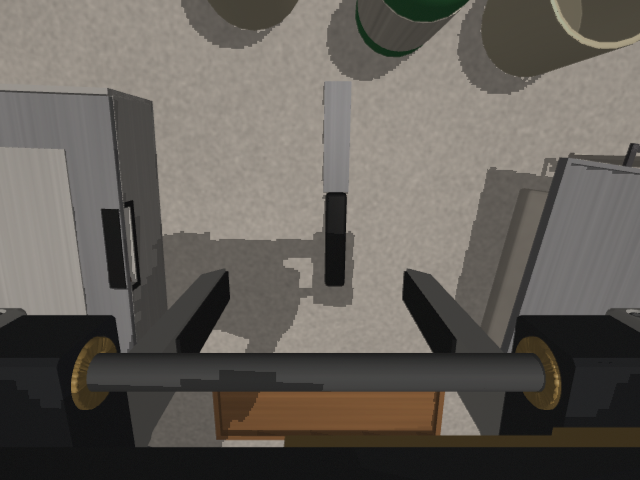

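The wrist view shows the spatula with handle x 326–346 and y 192–286, blade tip at (338,82), and the slot beside the dark strip at about (130,245). I'll measure all of these.

```bash
python3 - <<'E'
from h import *
ci=imaging.camera_info("wrist"); im=cv2.imread("pics/w1.png"); g=cv2.cvtColor(im,cv2.COLOR_BGR2HSV)
m=np.zeros((480,640),np.uint8); m[185:295,318:352]=(g[185:295,318:352,2]<45)*255
c=max(cv2.findContours(m,0,1)[0],key=cv2.contourArea); P=cast(ci,cv2.boxPoints(cv2.minAreaRect(c)),.012); print("handle",P.round(4),P.mean(0).round(4))
print("tip",cast(ci,[(338,82)],.003).round(4),"joint",cast(ci,[(337.5,192)],.003).round(4))
m[:]=0; m[195:300,95:132]=(g[195:300,95:132,2]<45)*255
c=max(cv2.findContours(m,0,1)[0],key=cv2.contourArea); P=cast(ci,cv2.boxPoints(cv2.minAreaRect(c)),.0655); print("strip",P.round(4),P.mean(0))
print("lid/tin front corner far",cast(ci,[(109,91)],.066).round(4), "slot low edge ends",cast(ci,[(133,203),(139,288)],.052).round(4))
plan([((.615,-.0455,.06),down(np.radians(-86.1))),((.615,-.0455,.003),down(np.radians(-86.1)))])
cv2.imwrite("pics/slot.png",cv2.resize(im[80:300,90:170],None,fx=4,fy=4,interpolation=2)[:,:])
E
```

```text
handle [[ 0.6319 -0.0369  0.012 ]
 [ 0.633  -0.0538  0.012 ]
 [ 0.5489 -0.0613  0.012 ]
 [ 0.5477 -0.0431  0.012 ]] [ 0.5904 -0.0488  0.012 ]
tip [[ 0.7205 -0.0411  0.003 ]] joint [[ 0.6316 -0.0481  0.003 ]]
strip [[0.6156 0.1219 0.0655]
 [0.6176 0.1101 0.0655]
 [0.5567 0.1084 0.0655]
 [0.5545 0.1209 0.0655]] [0.58607093 0.11534336 0.0655    ]
lid/tin front corner far [[0.6943 0.1101 0.066 ]] slot low edge ends [[0.6189 0.1061 0.052 ]
 [0.5512 0.1055 0.052 ]]
xyz [0.222 0.182 0.921] dr [ 0.    -0.     0.001] 
xyz [0.    0.    0.712] dr [0. 0. 0.]
```

```bash
python3 -c "
import cv2;im=cv2.imread('pics/slot.png')[:600];print(im.shape)
im=cv2.imread('pics/w1.png')[180:310,80:180];cv2.imwrite('pics/slot.png',cv2.resize(im,None,fx=4.5,fy=4.5,interpolation=2))"
```

```text
(600, 320, 3)
```

View pics/slot.png

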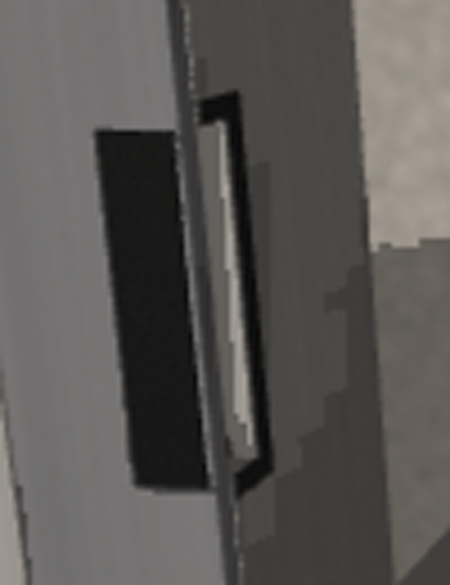

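The slot runs x 0.554–0.618, centred at x = 0.586 with the wall at y = 0.107. I'll go down and grip the handle.

Emit:
move_arm(fingers=[94, 94, 94, 80, 70, 60, 60, 60, 60, 60], xyz=[[0.1, 0.1, 0.3], [0.22, 0.2, 0.6], [0.22, 0.2, 0.92], [0.22, 0.2, 0.92], [0.22, 0.2, 0.92], [0.22, 0.2, 0.92], [0.22, 0.2, 0.92], [0.22, 0.2, 0.92], [0.22, 0.2, 0.92], [0.22, 0.2, 0.92]], dr=[[0, 0, 0], [0, 0, 0], [0, 0, 0], [0, 0, 0], [0, 0, 0], [0, 0, 0], [0, 0, 0], [0, 0, 0], [0, 0, 0], [0, 0, 0]])

```text
time: 8.48
position: [0.6154, -0.0473, 0.0609]
tcp_rot: [3.141, -0.001, 0.068]
ft_force: [-0.6, -0.6, 0.2]
width: 0.0602
gripper_force: 0.0
```

Emit:
move_arm(fingers=[60, 60, 60, 60, 60, 60, 60, 60, 60, 60], xyz=[[0, 0, 0.2], [0, 0, 0.4], [0, 0, 0.55], [0, 0, 0.65], [0, 0, 0.7], [0, 0, 0.7], [0, 0, 0.7], [0, 0, 0.7], [0, 0, 0.7], [0, 0, 0.7]], dr=[[0, 0, 0], [0, 0, 0], [0, 0, 0], [0, 0, 0], [0, 0, 0], [0, 0, 0], [0, 0, 0], [0, 0, 0], [0, 0, 0], [0, 0, 0]])

```text
time: 9.32
position: [0.6154, -0.0474, 0.0046]
tcp_rot: [3.141, -0.001, 0.068]
ft_force: [0.8, 0.0, -0.4]
width: 0.0599
gripper_force: 0.0
```

Emit:
move_arm(fingers=[50, 40, 30, 20, 10, 0, 0, 0, 0, 0], xyz=[[0, 0, 0], [0, 0, 0], [0, 0, 0], [0, 0, 0], [0, 0, 0], [0, 0, 0], [0, 0, 0], [0, 0, 0], [0, 0, 0], [0, 0, 0]], dr=[[0, 0, 0], [0, 0, 0], [0, 0, 0], [0, 0, 0], [0, 0, 0], [0, 0, 0], [0, 0, 0], [0, 0, 0], [0, 0, 0], [0, 0, 0]])

```text
time: 10.15
position: [0.6149, -0.0473, 0.0039]
tcp_rot: [3.142, 0.0, 0.068]
ft_force: [-0.2, 0.0, -0.2]
width: 0.0176
gripper_force: 30.0
```

```bash
python3 - <<'E'
from h import *
p,R,s=pose(); f=down(np.radians(1.6))
h=Rot.from_matrix(R.as_matrix()); r=(R.inv()*f).as_rotvec(); print(np.degrees(r))
up=Rot.from_rotvec
plan([(p+[0,0,.075],R),((.585,-.045,.10),R*up(r/2)),((.5905,-.028,.100),f),((.5905,-.028,.0590),f)])
E
```

```text
[ 3.41415302e-03  3.90807757e-03 -8.76907973e+01]
xyz [-0.     0.    -0.937] dr [0. 0. 0.] 
xyz [-0.371 -0.055 -0.264] dr [ 0.     0.    -0.731] 
xyz [ 0.204 -0.092 -0.   ] dr [ 0.     0.    -0.731] 
xyz [0.    0.    0.513] dr [0. 0. 0.]
```

Emit:
move_arm(fingers=[0, 0, 0, 0, 0, 0, 0, 0, 0, 0], xyz=[[0, 0, -0.1], [0, 0, -0.25], [0, 0, -0.4], [0, 0, -0.55], [0, 0, -0.7], [0, 0, -0.85], [0, 0, -0.94], [0, 0, -0.94], [0, 0, -0.94], [0, 0, -0.94]], dr=[[0, 0, 0], [0, 0, 0], [0, 0, 0], [0, 0, 0], [0, 0, 0], [0, 0, 0], [0, 0, 0], [0, 0, 0], [0, 0, 0], [0, 0, 0]])

```text
time: 10.98
position: [0.6144, -0.0472, 0.0784]
tcp_rot: [-3.141, 0.001, 0.068]
ft_force: [-0.6, 0.7, -1.2]
width: 0.0172
gripper_force: 30.0
```

Emit:
move_arm(fingers=[0, 0, 0, 0, 0, 0, 0, 0, 0, 0], xyz=[[-0.05, 0, -0.05], [-0.1, 0, -0.1], [-0.15, 0, -0.15], [-0.2, 0, -0.2], [-0.25, 0, -0.26], [-0.3, 0, -0.26], [-0.35, -0.05, -0.26], [-0.37, -0.06, -0.26], [-0.37, -0.06, -0.26], [-0.37, -0.06, -0.26]], dr=[[0, 0, -0.1], [0, 0, -0.2], [0, 0, -0.3], [0, 0, -0.4], [0, 0, -0.5], [0, 0, -0.6], [0, 0, -0.7], [0, 0, -0.73], [0, 0, -0.73], [0, 0, -0.73]])

```text
time: 11.82
position: [0.5845, -0.0444, 0.099]
tcp_rot: [-3.14, 0.001, 0.832]
ft_force: [0.9, 0.3, -0.6]
width: 0.0178
gripper_force: 30.0
```

Emit:
move_arm(fingers=[0, 0, 0, 0, 0, 0, 0, 0, 0, 0], xyz=[[0.05, 0, 0], [0.1, 0, 0], [0.15, -0.05, 0], [0.2, -0.09, 0], [0.2, -0.09, 0], [0.2, -0.09, 0], [0.2, -0.09, 0], [0.2, -0.09, 0], [0.2, -0.09, 0], [0.2, -0.09, 0]], dr=[[0, 0, -0.1], [0, 0, -0.2], [0, 0, -0.3], [0, 0, -0.4], [0, 0, -0.5], [0, 0, -0.6], [0, 0, -0.7], [0, 0, -0.73], [0, 0, -0.73], [0, 0, -0.73]])

```text
time: 12.65
position: [0.5904, -0.0279, 0.0995]
tcp_rot: [-3.141, -0.0, 1.595]
ft_force: [0.1, 0.4, -1.1]
width: 0.018
gripper_force: 30.0
```

```bash
python3 - <<'E'
from h import *
p,R,s=pose(); print(s["time"],p,s["tcp_rot"],s["width"],s["qpos"])
ci,im=wrist("w2"); im2=imaging.camera("side"); cv2.imwrite("pics/side2.png",im2)
cs=imaging.camera_info("side"); t=proj(cs,p)[0].astype(int); print(t)
a=im2[t[1]-80:t[1]+120,t[0]-100:t[0]+100]; cv2.imwrite("pics/m2.png",np.hstack([cv2.resize(a,(420,420),interpolation=2),cv2.resize(im,(380,285))[ :,:] if 0 else cv2.copyMakeBorder(cv2.resize(im,(380,285)),0,135,0,0,0)]))
f=down(np.radians(1.6)); plan([((.5905,-.028,.0590),f),((.5875,.077,.059),f)])
E
```

```text
12.65 [ 0.59044889 -0.02789354  0.09951668] [-3.14107977e+00 -8.21151077e-05  1.59544591e+00] 0.01801069650584937 [-2.38841117e-01  2.27067279e-01  1.78538174e+00 -6.00491824e-05
  1.12966020e+00 -2.63465071e-01]
[313 251]
xyz [-0.002  0.     0.508] dr [-0.    -0.    -0.003] 
xyz [ 1.313e+00 -1.000e-03  0.000e+00] dr [0. 0. 0.] BIG
```

View pics/m2.png

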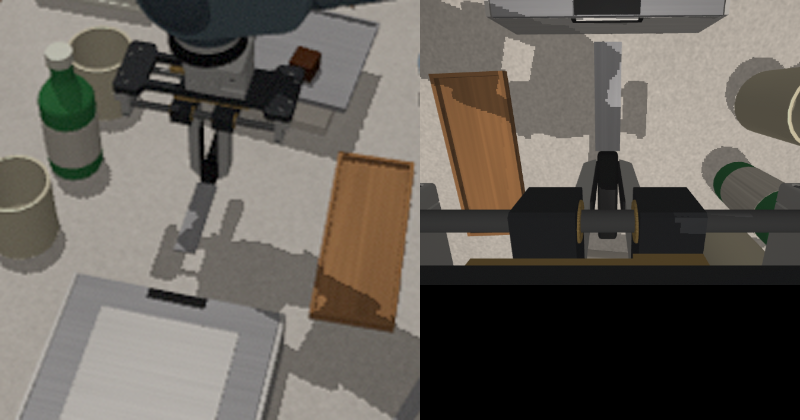

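The blade is aligned with the slot. The side view shows the tip at about (300,290) full-frame. I'll check the pitch against the prediction and compute the insertion.

```bash
python3 - <<'E'
from h import *
p,R,s=pose(); cs=imaging.camera_info("side"); cw=imaging.camera_info("wrist")
t=np.radians(91.6); ax=np.array([np.cos(t),np.sin(t),0]); n=np.array([-ax[1],ax[0],0])
for dz in(-.006,-.003,0,.003,.006):
    C=[p+ax*.108+k*n*.011+[0,0,-.0039+dz+.003] for k in(1,-1)]+[p+ax*.05+k*n*.011+[0,0,-.0039+.003] for k in(1,-1)]
    print(dz,"side",proj(cs,C).round(1).tolist(),"wrist",proj(cw,C[:2]).round(1).tolist())
im=cv2.imread("pics/side2.png"); cv2.imwrite("pics/tip.png",cv2.resize(im[245:305,275:335],None,fx=9,fy=9,interpolation=0))
E
```

```text
-0.006 side [[306.0, 292.8], [295.9, 290.9], [312.8, 270.0], [303.0, 268.1]] wrist [[292.7, 72.6], [338.1, 72.4]]
-0.003 side [[306.0, 292.0], [295.9, 290.0], [312.8, 270.0], [303.0, 268.1]] wrist [[292.3, 71.3], [338.5, 71.1]]
0 side [[306.0, 291.1], [295.8, 289.2], [312.8, 270.0], [303.0, 268.1]] wrist [[291.9, 70.0], [338.8, 69.8]]
0.003 side [[305.9, 290.3], [295.8, 288.3], [312.8, 270.0], [303.0, 268.1]] wrist [[291.4, 68.6], [339.3, 68.4]]
0.006 side [[305.9, 289.4], [295.7, 287.4], [312.8, 270.0], [303.0, 268.1]] wrist [[291.0, 67.1], [339.7, 66.9]]
```

View pics/tip.png

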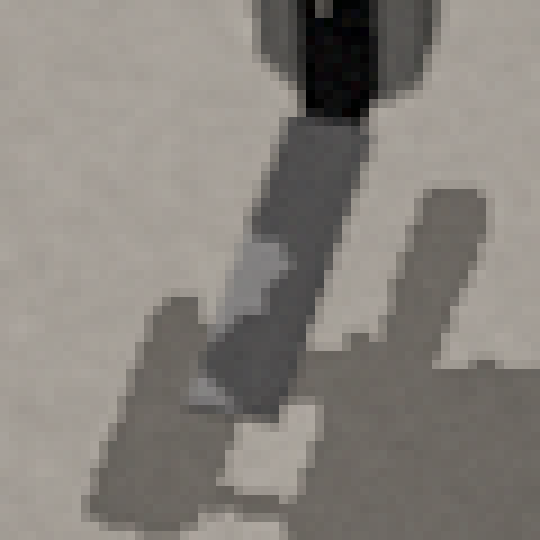

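The tip corners at (306.1,291.1) and (295.6,290.3) match zero pitch to within about 1.5 mm. I'll lower and insert.

Emit:
move_arm(fingers=[0, 0, 0, 0, 0, 0, 0, 0, 0, 0], xyz=[[0, 0, 0.1], [0, 0, 0.2], [0, 0, 0.3], [0, 0, 0.4], [0, 0, 0.5], [0, 0, 0.5], [0, 0, 0.5], [0, 0, 0.5], [0, 0, 0.5], [0, 0, 0.5]], dr=[[0, 0, 0], [0, 0, 0], [0, 0, 0], [0, 0, 0], [0, 0, 0], [0, 0, 0], [0, 0, 0], [0, 0, 0], [0, 0, 0], [0, 0, 0]])

```text
time: 13.58
position: [0.591, -0.028, 0.0605]
tcp_rot: [3.14, 0.0, 1.597]
ft_force: [0.1, -0.1, -1.6]
width: 0.0176
gripper_force: 30.0
```

Emit:
move_arm(fingers=[0, 0, 0, 0, 0, 0, 0, 0, 0, 0], xyz=[[0.1, 0, 0], [0.2, 0, 0], [0.3, 0, 0], [0.4, 0, 0], [0.5, 0, 0], [0.5, 0, 0], [0.5, 0, 0], [0.5, 0, 0], [0.5, 0, 0], [0.5, 0, 0]], dr=[[0, 0, 0], [0, 0, 0], [0, 0, 0], [0, 0, 0], [0, 0, 0], [0, 0, 0], [0, 0, 0], [0, 0, 0], [0, 0, 0], [0, 0, 0]])

```text
time: 14.42
position: [0.5895, 0.0118, 0.0599]
tcp_rot: [3.142, 0.0, 1.597]
ft_force: [-0.5, 0.0, -1.4]
width: 0.0175
gripper_force: 30.0
```

```bash
python3 - <<'E'
from h import *
p,R,s=pose(); print(s["time"],p,s["ft_force"].round(2),s["moment"].round(3))
ci,im=wrist("w3"); cv2.imwrite("pics/w3c.png",im[0:330,140:500])
f=down(np.radians(1.6)); plan([((.5875,.077,.0595),f)])
E
```

```text
14.4167 [0.58950238 0.01180378 0.05988462] [-0.47  0.03 -1.4 ] [-0.057  0.053 -0.066]
xyz [ 0.815 -0.004  0.004] dr [ 0.     0.    -0.002]
```

View pics/w3c.png

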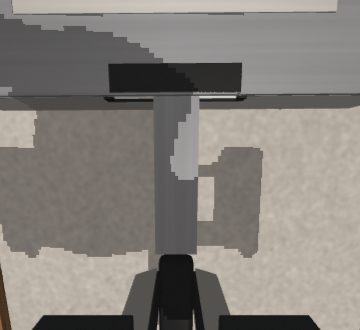

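The blade has entered the slot without any force. I'll insert fully, then plan the arc about the hinge.

Emit:
move_arm(fingers=[0, 0, 0, 0, 0, 0, 0, 0, 0, 0], xyz=[[0.1, 0, 0], [0.2, 0, 0], [0.3, 0, 0], [0.4, 0, 0], [0.5, 0, 0], [0.6, 0, 0], [0.7, 0, 0], [0.78, 0, 0], [0.81, 0, 0], [0.81, 0, 0]], dr=[[0, 0, 0], [0, 0, 0], [0, 0, 0], [0, 0, 0], [0, 0, 0], [0, 0, 0], [0, 0, 0], [0, 0, 0], [0, 0, 0], [0, 0, 0]])

```text
time: 15.3
position: [0.5877, 0.0776, 0.0598]
tcp_rot: [3.142, 0.0, 1.598]
ft_force: [0.7, -0.3, -0.2]
width: 0.0175
gripper_force: 30.0
```

```bash
cat >> h.py <<'E'
H=np.array([.581,.303,.063]); A=np.array([-1,-.028,0.])
def arc(p,R,th,c=H): r=Rot.from_rotvec(A*th); return c+r.apply(p-c), r*R
E
python3 - <<'E'
from h import *
p,R,s=pose(); print(s["time"],p,s["ft_force"].round(2),s["moment"].round(3))
e=p+[0,.045,0]   # blade point under lid edge zone
q,S=arc(p,R,np.radians(2.),e); q=q+[0,0,.0015]
w=[(q,S)]
for k in range(1,5): w.append(arc(q,S,.22*k))
plan(w); print(q,[x[0].round(3) for x in w])
E
```

```text
15.3 [0.58769078 0.07758378 0.0598354 ] [ 0.74 -0.28 -0.16] [-0.025  0.089 -0.026]
xyz [ 0.    -0.    -0.038] dr [-0.    -0.033 -0.   ] 
xyz [ 0.046 -0.    -0.617] dr [-0.   -0.21 -0.  ] 
xyz [ 0.046 -0.    -0.617] dr [-0.   -0.21 -0.  ] 
xyz [ 0.046 -0.    -0.617] dr [-0.   -0.21 -0.  ] 
xyz [ 0.046 -0.    -0.617] dr [-0.   -0.21 -0.  ] 
[0.58769002 0.07761119 0.06290587] [array([0.588, 0.078, 0.063]), array([0.588, 0.083, 0.112]), array([0.587, 0.099, 0.159]), array([0.586, 0.125, 0.201]), array([0.585, 0.159, 0.237])]
```

Emit:
move_arm(fingers=[0, 0, 0, 0, 0, 0, 0, 0, 0, 0], xyz=[[0, 0, -0.01], [0, 0, -0.02], [0, 0, -0.04], [0, 0, -0.04], [0, 0, -0.04], [0, 0, -0.04], [0, 0, -0.04], [0, 0, -0.04], [0, 0, -0.04], [0, 0, -0.04]], dr=[[0, -0.01, 0], [0, -0.02, 0], [0, -0.033, 0], [0, -0.033, 0], [0, -0.033, 0], [0, -0.033, 0], [0, -0.033, 0], [0, -0.033, 0], [0, -0.033, 0], [0, -0.033, 0]])

```text
time: 16.13
position: [0.5877, 0.0768, 0.063]
tcp_rot: [-3.141, 0.035, 1.597]
ft_force: [-0.5, -0.2, -1.1]
width: 0.0179
gripper_force: 30.0
```

Emit:
move_arm(fingers=[0, 0, 0, 0, 0, 0, 0, 0, 0, 0], xyz=[[0, 0, -0.07], [0, 0, -0.14], [0.01, 0, -0.21], [0.01, 0, -0.28], [0.02, 0, -0.35], [0.03, 0, -0.42], [0.03, 0, -0.49], [0.04, 0, -0.56], [0.046, 0, -0.62], [0.046, 0, -0.62]], dr=[[0, -0.024, 0], [0, -0.048, 0], [0, -0.071, 0], [0, -0.095, 0], [0, -0.12, 0], [0, -0.14, 0], [0, -0.166, 0], [0, -0.19, 0], [0, -0.21, 0], [0, -0.21, 0]])

```text
time: 16.97
position: [0.5878, 0.0831, 0.1132]
tcp_rot: [3.141, 0.255, 1.598]
ft_force: [0.0, -0.4, -1.7]
width: 0.0176
gripper_force: 30.0
```

```bash
python3 - <<'E'
from h import *
p,R,s=pose(); print(s["time"],p,s["tcp_rot"],s["ft_force"].round(2),s["moment"].round(3),s["qpos"].round(2))
im=imaging.camera("side"); cv2.imwrite("pics/s4.png",im[150:450,130:480])
E
```

```text
16.9667 [0.58778243 0.08309914 0.11317988] [3.1409614  0.25495337 1.59809027] [ 0.02 -0.42 -1.74] [0.064 0.061 0.067] [ 0.07  0.25  1.75 -0.28  1.17  0.15]
```

View pics/s4.png

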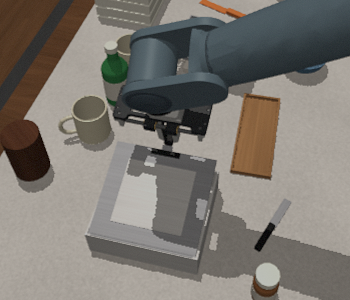

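In the side view the strip has risen about 10 px, to (297,303) full-frame. That is roughly 0.2 rad, so the lid is up on the blade. I'll continue the arc.

Emit:
move_arm(fingers=[0, 0, 0, 0, 0, 0, 0, 0, 0, 0], xyz=[[0, 0, -0.07], [0, 0, -0.14], [0.01, 0, -0.21], [0.01, 0, -0.28], [0.02, 0, -0.35], [0.03, 0, -0.42], [0.03, 0, -0.49], [0.04, 0, -0.56], [0.046, 0, -0.62], [0.046, 0, -0.62]], dr=[[0, -0.024, 0], [0, -0.048, 0], [0, -0.071, 0], [0, -0.095, 0], [0, -0.12, 0], [0, -0.14, 0], [0, -0.166, 0], [0, -0.19, 0], [0, -0.21, 0], [0, -0.21, 0]])

```text
time: 17.85
position: [0.5874, 0.0995, 0.1603]
tcp_rot: [3.141, 0.475, 1.598]
ft_force: [0.1, -0.7, -1.4]
width: 0.0179
gripper_force: 30.0
```

Emit:
move_arm(fingers=[0, 0, 0, 0, 0, 0, 0, 0, 0, 0], xyz=[[0, 0, -0.07], [0, 0, -0.14], [0.01, 0, -0.21], [0.01, 0, -0.28], [0.02, 0, -0.35], [0.03, 0, -0.42], [0.03, 0, -0.49], [0.04, 0, -0.56], [0.046, 0, -0.62], [0.046, 0, -0.62]], dr=[[0, -0.024, 0], [0, -0.048, 0], [0, -0.071, 0], [0, -0.095, 0], [0, -0.12, 0], [0, -0.14, 0], [0, -0.166, 0], [0, -0.19, 0], [0, -0.21, 0], [0, -0.21, 0]])

```text
time: 18.68
position: [0.5866, 0.1254, 0.2024]
tcp_rot: [3.141, 0.696, 1.598]
ft_force: [0.3, 0.9, -1.9]
width: 0.0179
gripper_force: 30.0
```

```bash
python3 - <<'E'
from h import *
p,R,s=pose(); print(s["time"],p,s["tcp_rot"],s["ft_force"].round(2),s["moment"].round(3),s["qpos"].round(2),s["width"])
im=imaging.camera("side"); cv2.imwrite("pics/s5.png",cv2.resize(im[180:440,180:430],None,fx=2,fy=2))
cs=imaging.camera_info("side")
for th in(0,.2,.4,.5,.6,.66,.7): print(th,proj(cs,arc(np.array([.5862,.1075,.0655]),R,th)[0]).round(0))
E
```

```text
18.6833 [0.58661484 0.12535153 0.20242226] [3.1412415  0.69555595 1.59821806] [ 0.26  0.93 -1.92] [0.33  0.056 0.054] [ 0.31  0.32  1.59 -0.67  1.48  0.43] 0.017858803462316677
0 [[298. 310.]]
0.2 [[297. 301.]]
0.4 [[295. 295.]]
0.5 [[293. 293.]]
0.6 [[291. 292.]]
0.66 [[290. 292.]]
0.7 [[289. 292.]]
```

View pics/s5.png

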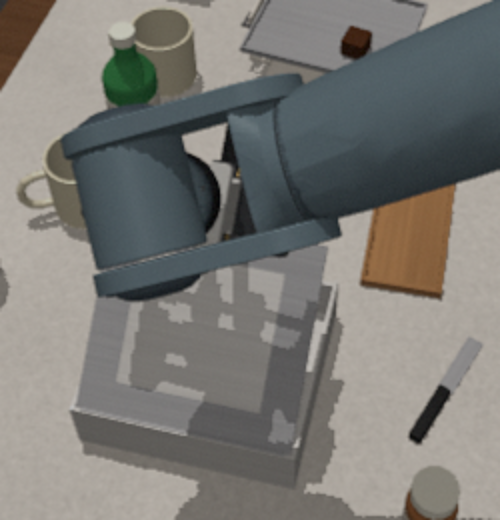

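The lid stands at about 0.65 rad in the side view and q4 is nearing its range. I'll withdraw the spatula, lay it in the tray, and push the lid up with closed fingers.

```bash
python3 - <<'E'
from h import *
p,R,s=pose()
w1=p+R.apply([-.02,0,.006]); w2=w1+R.apply([-.076,0,0]); w3=w2+R.apply([-.02,0,0]); f=down(np.radians(1.6)); t=down(np.radians(3.7))
r=(R.inv()*f).as_rotvec()
q0=np.array([.426,-.076,.14])
plan([(w2,R),(w3+[0,-.03,0],R*Rot.from_rotvec(r/2)),((.52,-.03,.21),f),((.455,-.076,.14),t),((.426,-.076,.08),t),((.426,-.076,.009),t)]); print(w2,w3)
E
```

```text
xyz [-1.2   -0.     0.075] dr [0. 0. 0.] BIG
xyz [-0.538 -0.01   0.24 ] dr [ 0.     0.332 -0.   ] 
xyz [-0.091 -0.876  0.857] dr [ 0.     0.332 -0.   ] 
xyz [-0.552 -0.828  0.875] dr [ 0.     0.    -0.035] 
xyz [ 0.023 -0.362  0.75 ] dr [0. 0. 0.] 
xyz [0.    0.    0.888] dr [0. 0. 0.] 
[0.58881383 0.04747885 0.25915576] [0.58922936 0.03211788 0.27195685]
```

Emit:
move_arm(fingers=[0, 0, 0, 0, 0, 0, 0, 0, 0, 0], xyz=[[0, 0, 0.05], [-0.05, 0, 0.08], [-0.2, 0, 0.08], [-0.35, 0, 0.08], [-0.5, 0, 0.08], [-0.65, 0, 0.08], [-0.8, 0, 0.08], [-0.95, 0, 0.08], [-1, 0, 0.08], [-1, 0, 0.08]], dr=[[0, 0, 0], [0, 0, 0], [0, 0, 0], [0, 0, 0], [0, 0, 0], [0, 0, 0], [0, 0, 0], [0, 0, 0], [0, 0, 0], [0, 0, 0]])

```text
time: 19.57
position: [0.5886, 0.0578, 0.2497]
tcp_rot: [3.139, 0.694, 1.594]
ft_force: [-0.5, 0.4, -0.5]
width: 0.0178
gripper_force: 30.0
```

Emit:
move_arm(fingers=[0, 0, 0, 0, 0, 0, 0, 0, 0, 0], xyz=[[-0.15, 0, 0], [-0.3, 0, 0], [-0.4, 0, 0.05], [-0.5, 0, 0.1], [-0.6, 0, 0.15], [-0.7, 0, 0.2], [-0.74, 0, 0.24], [-0.74, 0, 0.24], [-0.74, 0, 0.24], [-0.74, 0, 0.24]], dr=[[0, 0, 0], [0, 0, 0], [0, 0.08, 0], [0, 0.16, 0], [0, 0.24, 0], [0, 0.3, 0], [0, 0.33, 0], [0, 0.33, 0], [0, 0.33, 0], [0, 0.33, 0]])

```text
time: 20.4
position: [0.5895, 0.0012, 0.2711]
tcp_rot: [-3.141, 0.349, 1.598]
ft_force: [-0.2, 0.4, -1.6]
width: 0.0175
gripper_force: 30.0
```

Emit:
move_arm(fingers=[0, 0, 0, 0, 0, 0, 0, 0, 0, 0], xyz=[[-0.01, -0.1, 0.1], [-0.02, -0.2, 0.2], [-0.03, -0.3, 0.3], [-0.04, -0.42, 0.42], [-0.05, -0.55, 0.54], [-0.06, -0.68, 0.66], [-0.08, -0.8, 0.78], [-0.09, -0.88, 0.86], [-0.09, -0.88, 0.86], [-0.09, -0.88, 0.86]], dr=[[0, 0.05, 0], [0, 0.1, 0], [0, 0.15, 0], [0, 0.2, 0], [0, 0.25, 0], [0, 0.3, 0], [0, 0.33, 0], [0, 0.33, 0], [0, 0.33, 0], [0, 0.33, 0]])

```text
time: 21.23
position: [0.52, -0.0305, 0.2089]
tcp_rot: [-3.141, 0.004, 1.598]
ft_force: [-0.7, 0.3, -0.9]
width: 0.0178
gripper_force: 30.0
```

```bash
python3 - <<'E'
from h import *
p,R,s=pose(); t=down(np.radians(3.7)); print(p,s["tcp_rot"],s["width"],s["gripper_force"])
plan([((.455,-.076,.14),t),((.426,-.076,.08),t),((.426,-.076,.009),t)])
ci,im=wrist("w6"); im2=imaging.camera("top"); cv2.imwrite("pics/t6.png",im2)
cv2.imwrite("pics/m6.png",np.hstack([cv2.resize(im,(400,300)),cv2.resize(im2[120:360,130:450],(400,300))]))
E
```

```text
[ 0.52001567 -0.03054598  0.20892905] [-3.1408718   0.00373139  1.59800614] 0.017768308727918215 29.997932016849518
xyz [-0.543 -0.827  0.864] dr [-0.001  0.004 -0.036] 
xyz [ 0.023 -0.362  0.75 ] dr [0. 0. 0.] 
xyz [0.    0.    0.888] dr [0. 0. 0.]
```

View pics/m6.png

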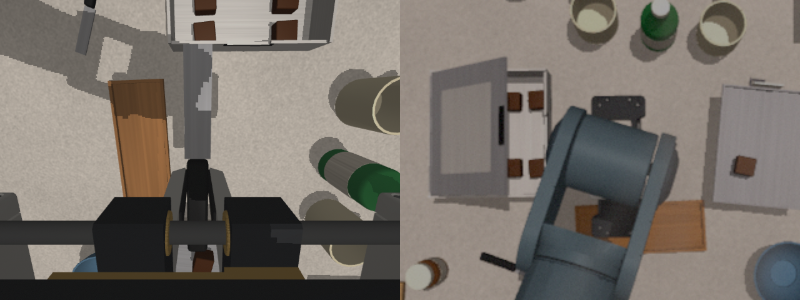

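The lid stays raised, roughly at 0.65 rad, and four blocks show in the tin's front half. The spatula is still straight in the grip. I'll lay it in the tray.

Emit:
move_arm(fingers=[0, 0, 0, 0, 0, 0, 0, 0, 0, 0], xyz=[[-0.1, -0.15, 0.15], [-0.2, -0.3, 0.3], [-0.3, -0.45, 0.45], [-0.4, -0.6, 0.6], [-0.5, -0.75, 0.75], [-0.54, -0.83, 0.86], [-0.54, -0.83, 0.86], [-0.54, -0.83, 0.86], [-0.54, -0.83, 0.86], [-0.54, -0.83, 0.86]], dr=[[0, 0, 0], [0, 0, 0], [0, 0, -0.02], [0, 0, -0.036], [0, 0, -0.036], [0, 0, -0.036], [0, 0, -0.036], [0, 0, -0.036], [0, 0, -0.036], [0, 0, -0.036]])

```text
time: 22.17
position: [0.4561, -0.0762, 0.1416]
tcp_rot: [3.14, 0.004, 1.636]
ft_force: [-0.3, -0.7, -0.8]
width: 0.0177
gripper_force: 30.0
```

Emit:
move_arm(fingers=[0, 0, 0, 0, 0, 0, 0, 0, 0, 0], xyz=[[0, -0.1, 0.15], [0, -0.2, 0.3], [0, -0.3, 0.45], [0.02, -0.36, 0.6], [0.02, -0.36, 0.75], [0.02, -0.36, 0.75], [0.02, -0.36, 0.75], [0.02, -0.36, 0.75], [0.02, -0.36, 0.75], [0.02, -0.36, 0.75]], dr=[[0, 0, 0], [0, 0, 0], [0, 0, 0], [0, 0, 0], [0, 0, 0], [0, 0, 0], [0, 0, 0], [0, 0, 0], [0, 0, 0], [0, 0, 0]])

```text
time: 23.0
position: [0.4269, -0.077, 0.0815]
tcp_rot: [3.14, 0.004, 1.635]
ft_force: [-0.4, 0.7, -0.5]
width: 0.0178
gripper_force: 30.0
```

Emit:
move_arm(fingers=[0, 0, 0, 0, 0, 0, 0, 0, 0, 0], xyz=[[0, 0, 0.12], [0, 0, 0.24], [0, 0, 0.36], [0, 0, 0.48], [0, 0, 0.6], [0, 0, 0.72], [0, 0, 0.8], [0, 0, 0.86], [0, 0, 0.87], [0, 0, 0.87]], dr=[[0, 0, 0], [0, 0, 0], [0, 0, 0], [0, 0, 0], [0, 0, 0], [0, 0, 0], [0, 0, 0], [0, 0, 0], [0, 0, 0], [0, 0, 0]])

```text
time: 23.83
position: [0.426, -0.0769, 0.0107]
tcp_rot: [-3.141, 0.003, 1.635]
ft_force: [-0.2, -0.4, -0.3]
width: 0.0177
gripper_force: 30.0
```

```bash
python3 - <<'E'
from h import *
p,R,s=pose(); print(p,s["tcp_rot"],s["ft_force"].round(2),s["width"])
E
```

```text
[ 0.42600144 -0.07689884  0.01067336] [-3.14102762e+00  2.86600784e-03  1.63482815e+00] [-0.23 -0.39 -0.32] 0.017737457015993517
```

Emit:
move_arm(fingers=[0, 0, 0, 10, 20, 30, 34, 34, 34, 34], xyz=[[0, 0, 0.03], [0, 0, 0.03], [0, 0, 0.03], [0, 0, 0.03], [0, 0, 0.03], [0, 0, 0.03], [0, 0, 0.03], [0, 0, 0.03], [0, 0, 0.03], [0, 0, 0.03]], dr=[[0, 0, 0], [0, 0, 0], [0, 0, 0], [0, 0, 0], [0, 0, 0], [0, 0, 0], [0, 0, 0], [0, 0, 0], [0, 0, 0], [0, 0, 0]])

```text
time: 24.67
position: [0.4261, -0.077, 0.0086]
tcp_rot: [-3.142, 0.003, 1.635]
ft_force: [0.2, -0.2, 0.7]
width: 0.0341
gripper_force: 0.0
```

Emit:
move_arm(fingers=[34, 34, 34, 34, 34, 34, 34, 20, 10, 0], xyz=[[0, 0, -0.15], [0, 0, -0.3], [0, 0, -0.6], [0, 0, -1], [0, 0, -1], [0, 0, -1], [0, 0, -1], [0, 0, -1], [0, 0, -1], [0, 0, -1]], dr=[[0, 0, 0], [0, 0, 0], [0, 0, 0], [0, 0, 0], [0, 0, 0], [0, 0, 0], [0, 0, 0], [0, 0, 0], [0, 0, 0], [0, 0, 0]])

```text
time: 25.5
position: [0.4253, -0.0764, 0.0874]
tcp_rot: [-3.139, 0.002, 1.635]
ft_force: [-0.4, 0.6, -0.6]
width: 0.0181
gripper_force: 0.0
```

```bash
python3 - <<'E'
from h import *
p,R,s=pose(); print(p,s["tcp_rot"],s["width"]); f=down(np.radians(1.6))
ci,im=wrist("w7"); im2=imaging.camera("side"); cv2.imwrite("pics/s7.png",im2)
cv2.imwrite("pics/m7.png",np.hstack([cv2.resize(im,(400,300)),cv2.resize(im2[150:450,150:550],(400,300))]))
plan([((.50,-.02,.14),f),((.55,.04,.15),f),((.587,.11,.15),f),((.586,.17,.165),f),((.586,.22,.18),f),((.586,.27,.19),f),((.585,.30,.19),f)])
E
```

```text
[ 0.42528839 -0.07636837  0.08740349] [-3.13935644e+00  2.00748661e-03  1.63478412e+00] 0.018095632534279475
xyz [ 0.644  0.972 -0.655] dr [-0.001  0.002  0.034] 
xyz [ 0.732  0.646 -0.125] dr [0. 0. 0.] 
xyz [0.862 0.487 0.   ] dr [0. 0. 0.] 
xyz [ 0.75   0.008 -0.188] dr [0. 0. 0.] 
xyz [ 0.625  0.017 -0.187] dr [0. 0. 0.] 
xyz [ 0.625  0.017 -0.125] dr [0. 0. 0.] 
xyz [ 0.375 -0.002  0.   ] dr [0. 0. 0.]
```

View pics/m7.png

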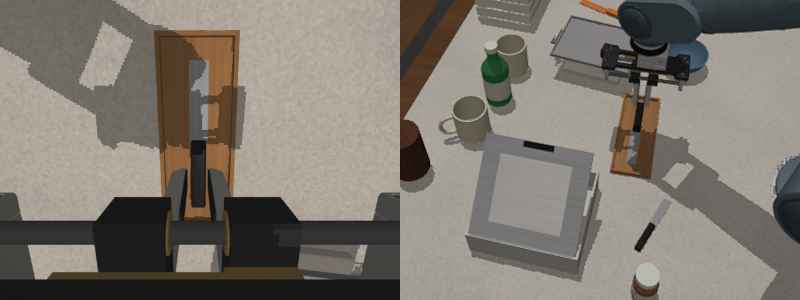

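The spatula lies inside the tray and the lid is still raised (side view: strip at about (540,147) in the montage). I'll now push the lid's front edge back with the closed fingers.

Emit:
move_arm(fingers=[0, 0, 0, 0, 0, 0, 0, 0, 0, 0], xyz=[[0, 0, -0.3], [0.3, 0.5, -0.65], [0.64, 0.97, -0.65], [0.64, 0.97, -0.65], [0.64, 0.97, -0.65], [0.64, 0.97, -0.65], [0.64, 0.97, -0.65], [0.64, 0.97, -0.65], [0.64, 0.97, -0.65], [0.64, 0.97, -0.65]], dr=[[0, 0, 0.034], [0, 0, 0.034], [0, 0, 0.034], [0, 0, 0.034], [0, 0, 0.034], [0, 0, 0.034], [0, 0, 0.034], [0, 0, 0.034], [0, 0, 0.034], [0, 0, 0.034]])

```text
time: 26.43
position: [0.4996, -0.021, 0.1401]
tcp_rot: [-3.141, 0.003, 1.598]
ft_force: [0.2, -0.0, 1.1]
width: 0.0006
gripper_force: 0.0
```

Emit:
move_arm(fingers=[0, 0, 0, 0, 0, 0, 0, 0, 0, 0], xyz=[[0.35, 0.3, -0.1], [0.73, 0.65, -0.13], [0.73, 0.65, -0.13], [0.73, 0.65, -0.13], [0.73, 0.65, -0.13], [0.73, 0.65, -0.13], [0.73, 0.65, -0.13], [0.73, 0.65, -0.13], [0.73, 0.65, -0.13], [0.73, 0.65, -0.13]], dr=[[0, 0, 0], [0, 0, 0], [0, 0, 0], [0, 0, 0], [0, 0, 0], [0, 0, 0], [0, 0, 0], [0, 0, 0], [0, 0, 0], [0, 0, 0]])

```text
time: 27.27
position: [0.5504, 0.039, 0.1507]
tcp_rot: [3.141, 0.003, 1.599]
ft_force: [0.2, -0.4, 0.4]
width: 0.0004
gripper_force: 0.0
```

Emit:
move_arm(fingers=[0, 0, 0, 0, 0, 0, 0, 0, 0, 0], xyz=[[0.2, 0.1, 0], [0.4, 0.2, 0], [0.6, 0.4, 0], [0.7, 0.49, 0], [0.8, 0.49, 0], [0.86, 0.49, 0], [0.86, 0.49, 0], [0.86, 0.49, 0], [0.86, 0.49, 0], [0.86, 0.49, 0]], dr=[[0, 0, 0], [0, 0, 0], [0, 0, 0], [0, 0, 0], [0, 0, 0], [0, 0, 0], [0, 0, 0], [0, 0, 0], [0, 0, 0], [0, 0, 0]])

```text
time: 28.1
position: [0.5876, 0.1087, 0.1504]
tcp_rot: [-3.142, 0.003, 1.599]
ft_force: [0.5, -0.2, 0.5]
width: 0.0
gripper_force: 0.0
```

Emit:
move_arm(fingers=[0, 0, 0, 0, 0, 0, 0, 0, 0, 0], xyz=[[0.08, 0, -0.02], [0.16, 0, -0.04], [0.24, 0, -0.06], [0.32, 0, -0.08], [0.4, 0, -0.1], [0.48, 0, -0.12], [0.56, 0, -0.14], [0.64, 0, -0.16], [0.72, 0, -0.18], [0.75, 0, -0.19]], dr=[[0, 0, 0], [0, 0, 0], [0, 0, 0], [0, 0, 0], [0, 0, 0], [0, 0, 0], [0, 0, 0], [0, 0, 0], [0, 0, 0], [0, 0, 0]])

```text
time: 28.93
position: [0.5883, 0.1683, 0.1684]
tcp_rot: [3.136, 0.006, 1.599]
ft_force: [1.2, -6.5, 5.8]
width: 0.0006
gripper_force: 3.3
```

Emit:
move_arm(fingers=[0, 0, 0, 0, 0, 0, 0, 0, 0, 0], xyz=[[0.08, 0, -0.02], [0.16, 0, -0.04], [0.24, 0, -0.06], [0.32, 0, -0.08], [0.4, 0, -0.1], [0.48, 0, -0.12], [0.56, 0, -0.14], [0.63, 0, -0.16], [0.63, 0, -0.18], [0.63, 0, -0.19]], dr=[[0, 0, 0], [0, 0, 0], [0, 0, 0], [0, 0, 0], [0, 0, 0], [0, 0, 0], [0, 0, 0], [0, 0, 0], [0, 0, 0], [0, 0, 0]])

```text
time: 29.77
position: [0.5841, 0.2206, 0.1799]
tcp_rot: [-3.14, 0.002, 1.6]
ft_force: [0.1, 0.1, -0.6]
width: 0.0005
gripper_force: 0.0
```

```bash
python3 - <<'E'
from h import *
p,R,s=pose(); print(p,s["tcp_rot"],s["ft_force"].round(2),s["qpos"].round(2)); f=down(np.radians(1.6))
plan([((.586,.27,.19),f),((.585,.32,.19),f)])
E
```

```text
[0.58408298 0.22061986 0.17994359] [-3.14040015e+00  2.26534116e-03  1.60001316e+00] [ 0.07  0.12 -0.57] [ 0.18  0.21  1.65 -0.    1.29  0.15]
xyz [ 0.616  0.042 -0.127] dr [-0.001  0.002  0.001] 
xyz [0.625 0.005 0.   ] dr [0. 0. 0.]
```

Emit:
move_arm(fingers=[0, 0, 0, 0, 0, 0, 0, 0, 0, 0], xyz=[[0.08, 0, -0.02], [0.16, 0, -0.04], [0.24, 0, -0.06], [0.32, 0, -0.08], [0.4, 0, -0.1], [0.48, 0, -0.12], [0.56, 0, -0.12], [0.62, 0, -0.12], [0.62, 0, -0.12], [0.62, 0, -0.12]], dr=[[0, 0, 0], [0, 0, 0], [0, 0, 0], [0, 0, 0], [0, 0, 0], [0, 0, 0], [0, 0, 0], [0, 0, 0], [0, 0, 0], [0, 0, 0]])

```text
time: 30.6
position: [0.583, 0.2699, 0.1895]
tcp_rot: [-3.141, 0.003, 1.6]
ft_force: [0.1, -0.2, -0.2]
width: 0.0007
gripper_force: 0.0
```

Emit:
move_arm(fingers=[0, 0, 0, 0, 0, 0, 0, 0, 0, 0], xyz=[[0.08, 0, 0], [0.16, 0, 0], [0.24, 0, 0], [0.32, 0, 0], [0.4, 0, 0], [0.48, 0, 0], [0.56, 0, 0], [0.62, 0, 0], [0.62, 0, 0], [0.62, 0, 0]], dr=[[0, 0, 0], [0, 0, 0], [0, 0, 0], [0, 0, 0], [0, 0, 0], [0, 0, 0], [0, 0, 0], [0, 0, 0], [0, 0, 0], [0, 0, 0]])

```text
time: 31.43
position: [0.5817, 0.3197, 0.1897]
tcp_rot: [-3.142, 0.002, 1.6]
ft_force: [0.5, 0.9, -0.2]
width: 0.0005
gripper_force: 0.0
```

Emit:
move_arm(fingers=[0, 0, 0, 0, 0, 0, 0, 0, 0, 0], xyz=[[-0.2, 0, 0], [-0.5, 0, 0], [-0.9, 0, 0], [-1, 0, 0], [-1, 0, 0], [-1, 0, 0], [-1, 0, 0], [-1, 0, 0], [-1, 0, 0], [-1, 0, 0]], dr=[[0, 0, 0], [0, 0, 0], [0, 0, 0], [0, 0, 0], [0, 0, 0], [0, 0, 0], [0, 0, 0], [0, 0, 0], [0, 0, 0], [0, 0, 0]])

```text
time: 32.27
position: [0.584, 0.2397, 0.1899]
tcp_rot: [-3.142, 0.003, 1.6]
ft_force: [-0.0, 1.1, -1.3]
width: 0.0004
gripper_force: 0.0
```

Emit:
move_arm(fingers=[0, 0, 0, 0, 0, 0, 0, 0, 0, 0], xyz=[[-0.4, 0, 0], [-0.9, 0, 0], [-1, 0, 0], [-1, 0, 0], [-1, 0, 0], [-1, 0, 0], [-1, 0, 0], [-1, 0, 0], [-1, 0, 0], [-1, 0, 0]], dr=[[0, 0, 0], [0, 0, 0], [0, 0, 0], [0, 0, 0], [0, 0, 0], [0, 0, 0], [0, 0, 0], [0, 0, 0], [0, 0, 0], [0, 0, 0]])

```text
time: 33.1
position: [0.5863, 0.1595, 0.1902]
tcp_rot: [-3.142, 0.003, 1.6]
ft_force: [-0.2, 0.3, 0.0]
width: 0.0008
gripper_force: 0.0
```

```bash
python3 - <<'E'
from h import *
p,R,s=pose(); print(s["time"],p,s["ft_force"].round(2))
ci,im=wrist("w8"); im2=imaging.camera("top"); cv2.imwrite("pics/t8.png",im2)
np.savez("w8.npz",**ci)
cv2.imwrite("pics/m8.png",np.hstack([cv2.resize(im,(440,330)),cv2.resize(im2[165:295,120:262],(360,330),interpolation=2)]))
E
```

```text
33.1 [0.58631203 0.15954928 0.19015779] [-0.21  0.29  0.01]
```

View pics/m8.png

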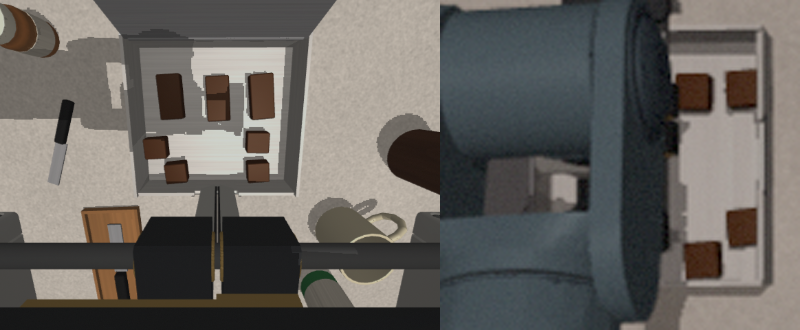

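The wrist view shows the lid upright and seven blocks in the tin: three large at (170,97), (217,97) and (261,97) in the montage, and four small. One block of 30 g is already on the pan, so I need two large plus one small. I'll measure them by mask.

```bash
cat >> h.py <<'E'
def blocks(ci,im,z,lo=None,amin=200):
    g=cv2.cvtColor(im,cv2.COLOR_BGR2HSV); m=((g[...,1]>75)&(g[...,0]<14)&(g[...,2]<125)).astype(np.uint8)*255
    m=cv2.morphologyEx(m,cv2.MORPH_OPEN,np.ones((3,3),np.uint8)); out=[]
    for c in cv2.findContours(m,0,1)[0]:
        if cv2.contourArea(c)<amin: continue
        P=cast(ci,cv2.boxPoints(cv2.minAreaRect(c)),z)[:,:2]; a,b=np.linalg.norm(P[1]-P[0]),np.linalg.norm(P[2]-P[1])
        v=(P[1]-P[0]) if a>b else (P[2]-P[1]); ctr=P.mean(0)
        if lo is not None and not (np.all(ctr>lo[0]) and np.all(ctr<lo[1])): continue
        out.append((ctr.round(4),round(max(a,b),4),round(min(a,b),4),round(np.degrees(np.arctan2(v[1],v[0]))%180,1)))
    return out
E
python3 - <<'E'
from h import *
ci=dict(np.load("w8.npz")); im=cv2.imread("pics/w8.png")
B=blocks(ci,im,.0165,([.45,.09],[.72,.33]))
ct=np.array([.5837,.207]); X=np.array([-.028,1]);Y=np.array([-1,-.028])
for b in B: print(b,"tin",((b[0]-ct)@X).round(4),((b[0]-ct)@Y).round(4))
print("floor corners?")
it=cv2.imread("pics/t8.png"); 
for b in blocks(imaging.camera_info("top"),it,.083,([.44,-.36],[.70,-.17]),60): print("pan",b)
E
```

```text
(array([0.5253, 0.1272]), np.float64(0.035), np.float64(0.0349), np.float64(8.9)) tin -0.0782 0.0606
(array([0.648 , 0.1321]), np.float64(0.0355), np.float64(0.0334), np.float64(97.6)) tin -0.0767 -0.0622
(array([0.4955, 0.1638]), np.float64(0.0369), np.float64(0.0326), np.float64(5.2)) tin -0.0407 0.0894
(array([0.6446, 0.1769]), np.float64(0.0328), np.float64(0.0315), np.float64(1.6)) tin -0.0318 -0.0601
(array([0.5847, 0.2359]), np.float64(0.0611), np.float64(0.0317), np.float64(95.1)) tin 0.0289 -0.0018
(array([0.5184, 0.2367]), np.float64(0.0612), np.float64(0.0345), np.float64(95.0)) tin 0.0315 0.0645
(array([0.6454, 0.2403]), np.float64(0.0617), np.float64(0.0341), np.float64(97.1)) tin 0.0316 -0.0626
floor corners?
pan (array([ 0.5359, -0.2288]), np.float64(0.0319), np.float64(0.0287), np.float64(79.7))
```

```bash
python3 - <<'E'
from h import *
f=down(np.radians(4.5)); p,R,s=pose()
plan([((.585,.229,.12),f),((.585,.229,.06),f),((.585,.229,.0085),f)])
E
```

```text
xyz [0.874 0.008 0.875] dr [-0.     0.003 -0.048] 
xyz [0.   0.   0.75] dr [0. 0. 0.] 
xyz [0.    0.    0.644] dr [0. 0. 0.]
```

Emit:
move_arm(fingers=[52, 52, 52, 52, 52, 52, 52, 52, 52, 52], xyz=[[0.3, 0, 0.3], [0.6, 0, 0.6], [0.87, 0, 0.87], [0.87, 0, 0.87], [0.87, 0, 0.87], [0.87, 0, 0.87], [0.87, 0, 0.87], [0.87, 0, 0.87], [0.87, 0, 0.87], [0.87, 0, 0.87]], dr=[[0, 0, -0.048], [0, 0, -0.048], [0, 0, -0.048], [0, 0, -0.048], [0, 0, -0.048], [0, 0, -0.048], [0, 0, -0.048], [0, 0, -0.048], [0, 0, -0.048], [0, 0, -0.048]])

```text
time: 34.03
position: [0.585, 0.2279, 0.1213]
tcp_rot: [3.14, 0.003, 1.649]
ft_force: [0.5, -0.6, 0.2]
width: 0.052
gripper_force: 0.0
```

Emit:
move_arm(fingers=[52, 52, 52, 52, 52, 52, 52, 52, 52, 52], xyz=[[0, 0, 0.2], [0, 0, 0.4], [0, 0, 0.6], [0, 0, 0.75], [0, 0, 0.75], [0, 0, 0.75], [0, 0, 0.75], [0, 0, 0.75], [0, 0, 0.75], [0, 0, 0.75]], dr=[[0, 0, 0], [0, 0, 0], [0, 0, 0], [0, 0, 0], [0, 0, 0], [0, 0, 0], [0, 0, 0], [0, 0, 0], [0, 0, 0], [0, 0, 0]])

```text
time: 34.87
position: [0.585, 0.2283, 0.0613]
tcp_rot: [3.14, 0.003, 1.649]
ft_force: [-0.2, 0.2, -1.6]
width: 0.052
gripper_force: 0.0
```

```bash
python3 - <<'E'
from h import *
f=down(np.radians(4.5)); p,R,s=pose(); print(p,s["ft_force"].round(2))
ci,im=wrist("w9")
for b in blocks(ci,im,.0165,([.45,.09],[.72,.33]),600): print(b)
plan([((.585,.229,.0085),f)])
E
```

```text
[0.58498295 0.22827637 0.06129414] [-0.19  0.23 -1.64]
(array([0.645 , 0.1195]), np.float64(0.0265), np.float64(0.0228), np.float64(4.4))
(array([0.6464, 0.2388]), np.float64(0.0656), np.float64(0.0357), np.float64(99.4))
(array([0.5851, 0.2345]), np.float64(0.0646), np.float64(0.0318), np.float64(95.5))
(array([0.5181, 0.2348]), np.float64(0.065), np.float64(0.037), np.float64(95.1))
xyz [0.011 0.002 0.657] dr [0.001 0.003 0.   ]
```

Centred on the middle large block with no lid contact. Down, grip, lift.

Emit:
move_arm(fingers=[52, 52, 52, 52, 52, 52, 40, 30, 20, 20], xyz=[[0, 0, 0.15], [0, 0, 0.3], [0, 0, 0.45], [0, 0, 0.6], [0, 0, 0.65], [0, 0, 0.65], [0, 0, 0.65], [0, 0, 0.65], [0, 0, 0.65], [0, 0, 0.65]], dr=[[0, 0, 0], [0, 0, 0], [0, 0, 0], [0, 0, 0], [0, 0, 0], [0, 0, 0], [0, 0, 0], [0, 0, 0], [0, 0, 0], [0, 0, 0]])

```text
time: 35.75
position: [0.5851, 0.2281, 0.0092]
tcp_rot: [3.14, 0.003, 1.649]
ft_force: [0.2, 1.0, -0.1]
width: 0.0317
gripper_force: 30.0
```

Emit:
move_arm(fingers=[20, 20, 20, 20, 20, 20, 20, 20, 20, 20], xyz=[[0, 0, 0], [0, 0, 0], [0, 0, -0.15], [0, 0, -0.3], [0, 0, -0.45], [0, 0, -0.6], [0, 0, -0.75], [0, 0, -0.9], [0, 0, -1], [0, 0, -1]], dr=[[0, 0, 0], [0, 0, 0], [0, 0, 0], [0, 0, 0], [0, 0, 0], [0, 0, 0], [0, 0, 0], [0, 0, 0], [0, 0, 0], [0, 0, 0]])

```text
time: 36.58
position: [0.586, 0.2286, 0.0913]
tcp_rot: [3.137, 0.003, 1.649]
ft_force: [0.3, 0.2, -0.2]
width: 0.0321
gripper_force: 30.0
```

Emit:
move_arm(fingers=[20, 20, 20, 20, 20, 20, 20, 20, 20, 20], xyz=[[-0.1, 0, -0.15], [-0.2, 0, -0.3], [-0.3, 0, -0.45], [-0.4, 0, -0.6], [-0.5, 0, -0.7], [-0.65, 0, -0.7], [-0.8, 0, -0.7], [-1, 0, -0.7], [-1, 0, -0.7], [-1, 0, -0.7]], dr=[[0, 0, 0], [0, 0, 0], [0, 0, 0], [0, 0, 0], [0, 0, 0], [0, 0, 0], [0, 0, 0], [0, 0, 0], [0, 0, 0], [0, 0, 0]])

```text
time: 37.42
position: [0.5903, 0.1477, 0.1438]
tcp_rot: [-3.14, 0.003, 1.648]
ft_force: [0.2, 0.5, -0.9]
width: 0.0317
gripper_force: 30.0
```

```bash
python3 - <<'E'
from h import *
f=down(np.radians(-2)); p,R,s=pose(); print(p,s["width"])
q=np.array([.635,-.269,.135]); r=(R.inv()*f).as_rotvec()
N=6
plan([(p+(q-p)*k/N,R*Rot.from_rotvec(r*k/N)) for k in range(1,N+1)]+[((.635,-.269,.078),f)])
E
```

```text
[0.59026017 0.14767468 0.14379807] 0.0317477684513153
xyz [-0.873  0.026  0.021] dr [-0.     0.     0.018] 
xyz [-0.872  0.043  0.02 ] dr [-0.     0.     0.018] 
xyz [-0.871  0.059  0.02 ] dr [-0.     0.     0.018] 
xyz [-0.87   0.075  0.02 ] dr [-0.     0.     0.018] 
xyz [-0.868  0.091  0.019] dr [-0.     0.     0.018] 
xyz [-0.866  0.107  0.019] dr [-0.     0.     0.018] 
xyz [0.    0.    0.713] dr [-0.  0. -0.]
```

Emit:
move_arm(fingers=[20, 20, 20, 20, 20, 20, 20, 20, 20, 20], xyz=[[-0.12, 0, 0], [-0.24, 0, 0], [-0.36, 0, 0], [-0.48, 0, 0], [-0.6, 0, 0], [-0.72, 0, 0], [-0.84, 0.03, 0.02], [-0.87, 0.03, 0.02], [-0.87, 0.03, 0.02], [-0.87, 0.03, 0.02]], dr=[[0, 0, 0.02], [0, 0, 0.02], [0, 0, 0.02], [0, 0, 0.02], [0, 0, 0.02], [0, 0, 0.02], [0, 0, 0.02], [0, 0, 0.02], [0, 0, 0.02], [0, 0, 0.02]])

```text
time: 38.25
position: [0.5986, 0.0793, 0.1432]
tcp_rot: [-3.141, 0.003, 1.628]
ft_force: [0.1, -0.3, -1.6]
width: 0.0319
gripper_force: 30.0
```

Emit:
move_arm(fingers=[20, 20, 20, 20, 20, 20, 20, 20, 20, 20], xyz=[[-0.12, 0, 0], [-0.24, 0, 0], [-0.36, 0, 0], [-0.48, 0, 0], [-0.6, 0, 0], [-0.72, 0, 0], [-0.84, 0.04, 0.02], [-0.87, 0.04, 0.02], [-0.87, 0.04, 0.02], [-0.87, 0.04, 0.02]], dr=[[0, 0, 0.02], [0, 0, 0.02], [0, 0, 0.02], [0, 0, 0.02], [0, 0, 0.02], [0, 0, 0.02], [0, 0, 0.02], [0, 0, 0.02], [0, 0, 0.02], [0, 0, 0.02]])

```text
time: 39.08
position: [0.6058, 0.0101, 0.1417]
tcp_rot: [-3.141, 0.003, 1.607]
ft_force: [0.2, -0.3, -0.7]
width: 0.0315
gripper_force: 30.0
```

Emit:
move_arm(fingers=[20, 20, 20, 20, 20, 20, 20, 20, 20, 20], xyz=[[-0.12, 0, 0], [-0.24, 0, 0], [-0.36, 0, 0], [-0.48, 0, 0], [-0.6, 0, 0], [-0.72, 0, 0], [-0.84, 0.06, 0.02], [-0.87, 0.06, 0.02], [-0.87, 0.06, 0.02], [-0.87, 0.06, 0.02]], dr=[[0, 0, 0.02], [0, 0, 0.02], [0, 0, 0.02], [0, 0, 0.02], [0, 0, 0.02], [0, 0, 0.02], [0, 0, 0.02], [0, 0, 0.02], [0, 0, 0.02], [0, 0, 0.02]])

```text
time: 39.92
position: [0.6131, -0.0593, 0.1403]
tcp_rot: [-3.141, 0.003, 1.586]
ft_force: [-0.3, 0.8, -0.1]
width: 0.0319
gripper_force: 30.0
```

Emit:
move_arm(fingers=[20, 20, 20, 20, 20, 20, 20, 20, 20, 20], xyz=[[-0.12, 0, 0], [-0.24, 0, 0], [-0.36, 0, 0], [-0.48, 0, 0], [-0.6, 0, 0], [-0.72, 0, 0], [-0.84, 0.07, 0.02], [-0.87, 0.07, 0.02], [-0.87, 0.07, 0.02], [-0.87, 0.07, 0.02]], dr=[[0, 0, 0.02], [0, 0, 0.02], [0, 0, 0.02], [0, 0, 0.02], [0, 0, 0.02], [0, 0, 0.02], [0, 0, 0.02], [0, 0, 0.02], [0, 0, 0.02], [0, 0, 0.02]])

```text
time: 40.75
position: [0.6198, -0.1288, 0.1389]
tcp_rot: [-3.141, 0.003, 1.565]
ft_force: [0.5, 0.5, -0.4]
width: 0.0318
gripper_force: 30.0
```

Emit:
move_arm(fingers=[20, 20, 20, 20, 20, 20, 20, 20, 20, 20], xyz=[[-0.12, 0, 0], [-0.24, 0, 0], [-0.36, 0, 0], [-0.48, 0, 0], [-0.6, 0, 0], [-0.72, 0, 0], [-0.84, 0.09, 0.02], [-0.87, 0.09, 0.02], [-0.87, 0.09, 0.02], [-0.87, 0.09, 0.02]], dr=[[0, 0, 0.02], [0, 0, 0.02], [0, 0, 0.02], [0, 0, 0.02], [0, 0, 0.02], [0, 0, 0.02], [0, 0, 0.02], [0, 0, 0.02], [0, 0, 0.02], [0, 0, 0.02]])

```text
time: 41.58
position: [0.6264, -0.1985, 0.1376]
tcp_rot: [-3.141, 0.003, 1.544]
ft_force: [0.8, 0.3, 0.0]
width: 0.0319
gripper_force: 30.0
```

Emit:
move_arm(fingers=[20, 20, 20, 20, 20, 20, 20, 20, 20, 20], xyz=[[-0.12, 0, 0], [-0.24, 0, 0], [-0.36, 0, 0], [-0.48, 0, 0], [-0.6, 0, 0], [-0.72, 0, 0], [-0.84, 0.1, 0.02], [-0.87, 0.1, 0.02], [-0.87, 0.1, 0.02], [-0.87, 0.1, 0.02]], dr=[[0, 0, 0.02], [0, 0, 0.02], [0, 0, 0.02], [0, 0, 0.02], [0, 0, 0.02], [0, 0, 0.02], [0, 0, 0.02], [0, 0, 0.02], [0, 0, 0.02], [0, 0, 0.02]])

```text
time: 42.42
position: [0.6326, -0.2682, 0.1362]
tcp_rot: [-3.141, 0.003, 1.524]
ft_force: [1.0, 0.6, 0.4]
width: 0.0318
gripper_force: 30.0
```

```bash
python3 - <<'E'
from h import *
f=down(np.radians(-2)); p,R,s=pose(); print(p,s["width"])
ci,im=wrist("w10"); np.savez("w10.npz",**ci)
for b in blocks(ci,im,.083,([.44,-.4],[.72,-.15]),300): print(b)
plan([((.635,-.269,.085),f),((.635,-.269,.074),f)])
E
```

```text
[ 0.63258191 -0.2681937   0.13618723] 0.03180990343375479
(array([ 0.6315, -0.2863]), np.float64(0.0917), np.float64(0.0441), np.float64(88.6))
(array([ 0.5328, -0.2287]), np.float64(0.0378), np.float64(0.0368), np.float64(174.2))
xyz [-0.01   0.03   0.641] dr [-0.     0.003 -0.011] 
xyz [0.    0.    0.138] dr [0. 0. 0.]
```

Emit:
move_arm(fingers=[20, 20, 20, 20, 20, 20, 20, 20, 20, 20], xyz=[[0, 0, 0.12], [0, 0, 0.24], [0, 0, 0.36], [0, 0.03, 0.48], [0, 0.03, 0.58], [0, 0.03, 0.64], [0, 0.03, 0.68], [0, 0.03, 0.71], [0, 0.03, 0.73], [0, 0.03, 0.73]], dr=[[0, 0, 0], [0, 0, 0], [0, 0, 0], [0, 0, 0], [0, 0, 0], [0, 0, 0], [0, 0, 0], [0, 0, 0], [0, 0, 0], [0, 0, 0]])

```text
time: 43.3
position: [0.6353, -0.2685, 0.078]
tcp_rot: [3.141, 0.003, 1.524]
ft_force: [-0.5, -0.6, -1.1]
width: 0.0314
gripper_force: 30.0
```

Emit:
move_arm(fingers=[20, 20, 20, 20, 36, 40, 44, 44, 44, 44], xyz=[[0, 0, 0.02], [0, 0, 0.04], [0, 0, 0.06], [0, 0, 0.06], [0, 0, 0.06], [0, 0, 0.06], [0, 0, 0.06], [0, 0, 0.06], [0, 0, 0.06], [0, 0, 0.06]], dr=[[0, 0, 0], [0, 0, 0], [0, 0, 0], [0, 0, 0], [0, 0, 0], [0, 0, 0], [0, 0, 0], [0, 0, 0], [0, 0, 0], [0, 0, 0]])

```text
time: 44.13
position: [0.6353, -0.2685, 0.0732]
tcp_rot: [3.141, 0.003, 1.524]
ft_force: [0.2, 0.5, 0.4]
width: 0.0439
gripper_force: 0.0
```

Emit:
move_arm(fingers=[44, 44, 44, 44, 44, 44, 52, 52, 52, 52], xyz=[[0, 0, -0.1], [0, 0, -0.2], [0, 0, -0.5], [0, 0, -0.8], [0, 0, -1], [0, 0, -1], [0, 0, -1], [0, 0, -1], [0, 0, -1], [0, 0, -1]], dr=[[0, 0, 0], [0, 0, 0], [0, 0, 0], [0, 0, 0], [0, 0, 0], [0, 0, 0], [0, 0, 0], [0, 0, 0], [0, 0, 0], [0, 0, 0]])

```text
time: 44.97
position: [0.6344, -0.2677, 0.1513]
tcp_rot: [-3.139, 0.002, 1.524]
ft_force: [0.2, 0.3, -0.4]
width: 0.0515
gripper_force: 0.0
```

```bash
python3 - <<'E'
from h import *
f=down(np.radians(5)); p,R,s=pose(); print(p,s["width"])
ci,im=wrist("w11"); np.savez("w11.npz",**ci)
for b in blocks(ci,im,.073,([.44,-.4],[.72,-.15]),300): print(b)
q=np.array([.646,.231,.145]); r=(R.inv()*f).as_rotvec(); N=6
# skip direct line over bottle? keep x small
plan([(p+(q-p)*k/N,R*Rot.from_rotvec(r*k/N)) for k in range(1,N+1)])
E
```

```text
[ 0.63444195 -0.2677219   0.1513486 ] 0.05154503703412866
(array([ 0.6351, -0.2619]), np.float64(0.0637), np.float64(0.0321), np.float64(88.2))
(array([ 0.5336, -0.2288]), np.float64(0.0368), np.float64(0.0364), np.float64(177.2))
xyz [ 1.04  -0.026  0.014] dr [-0.     0.    -0.021] BIG
xyz [ 1.039e+00 -1.000e-03  1.200e-02] dr [-0.     0.    -0.021] BIG
xyz [1.039 0.022 0.012] dr [-0.     0.    -0.021] BIG
xyz [1.038 0.045 0.012] dr [-0.     0.    -0.021] BIG
xyz [1.037 0.068 0.013] dr [-0.     0.    -0.021] BIG
xyz [1.035 0.091 0.013] dr [-0.     0.    -0.021] BIG
```

The block lies on the pan at (.635,-.262). Back to the tin for the second large block at (.646,.239).

Emit:
move_arm(fingers=[52, 52, 52, 52, 52, 52, 52, 52, 52, 52], xyz=[[0.3, 0, 0], [0.7, 0, 0], [1, 0, 0], [1, 0, 0], [1, 0, 0], [1, 0, 0], [1, 0, 0], [1, 0, 0], [1, 0, 0], [1, 0, 0]], dr=[[0, 0, -0.02], [0, 0, -0.02], [0, 0, -0.02], [0, 0, -0.02], [0, 0, -0.02], [0, 0, -0.02], [0, 0, -0.02], [0, 0, -0.02], [0, 0, -0.02], [0, 0, -0.02]])

```text
time: 45.85
position: [0.6389, -0.189, 0.1528]
tcp_rot: [3.141, 0.003, 1.544]
ft_force: [-0.2, 0.6, 0.4]
width: 0.0521
gripper_force: 0.0
```

Emit:
move_arm(fingers=[52, 52, 52, 52, 52, 52, 52, 52, 52, 52], xyz=[[0.3, 0, 0], [0.7, 0, 0], [1, 0, 0], [1, 0, 0], [1, 0, 0], [1, 0, 0], [1, 0, 0], [1, 0, 0], [1, 0, 0], [1, 0, 0]], dr=[[0, 0, -0.02], [0, 0, -0.02], [0, 0, -0.02], [0, 0, -0.02], [0, 0, -0.02], [0, 0, -0.02], [0, 0, -0.02], [0, 0, -0.02], [0, 0, -0.02], [0, 0, -0.02]])

```text
time: 46.68
position: [0.6411, -0.109, 0.1526]
tcp_rot: [3.142, 0.003, 1.565]
ft_force: [-0.2, -0.2, 0.1]
width: 0.0523
gripper_force: 0.0
```

Emit:
move_arm(fingers=[52, 52, 52, 52, 52, 52, 52, 52, 52, 52], xyz=[[0.3, 0, 0], [0.7, 0, 0], [1, 0.02, 0], [1, 0.02, 0], [1, 0.02, 0], [1, 0.02, 0], [1, 0.02, 0], [1, 0.02, 0], [1, 0.02, 0], [1, 0.02, 0]], dr=[[0, 0, -0.02], [0, 0, -0.02], [0, 0, -0.02], [0, 0, -0.02], [0, 0, -0.02], [0, 0, -0.02], [0, 0, -0.02], [0, 0, -0.02], [0, 0, -0.02], [0, 0, -0.02]])

```text
time: 47.52
position: [0.6431, -0.0291, 0.1524]
tcp_rot: [-3.142, 0.003, 1.586]
ft_force: [-0.2, 1.0, 0.0]
width: 0.0515
gripper_force: 0.0
```

Emit:
move_arm(fingers=[52, 52, 52, 52, 52, 52, 52, 52, 52, 52], xyz=[[0.3, 0, 0], [0.7, 0, 0], [1, 0.05, 0], [1, 0.05, 0], [1, 0.05, 0], [1, 0.05, 0], [1, 0.05, 0], [1, 0.05, 0], [1, 0.05, 0], [1, 0.05, 0]], dr=[[0, 0, -0.02], [0, 0, -0.02], [0, 0, -0.02], [0, 0, -0.02], [0, 0, -0.02], [0, 0, -0.02], [0, 0, -0.02], [0, 0, -0.02], [0, 0, -0.02], [0, 0, -0.02]])

```text
time: 48.35
position: [0.6459, 0.051, 0.1522]
tcp_rot: [-3.142, 0.003, 1.607]
ft_force: [-1.2, 0.4, -0.9]
width: 0.0519
gripper_force: 0.0
```

Emit:
move_arm(fingers=[52, 52, 52, 52, 52, 52, 52, 52, 52, 52], xyz=[[0.3, 0, 0], [0.7, 0, 0], [1, 0.07, 0], [1, 0.07, 0], [1, 0.07, 0], [1, 0.07, 0], [1, 0.07, 0], [1, 0.07, 0], [1, 0.07, 0], [1, 0.07, 0]], dr=[[0, 0, -0.02], [0, 0, -0.02], [0, 0, -0.02], [0, 0, -0.02], [0, 0, -0.02], [0, 0, -0.02], [0, 0, -0.02], [0, 0, -0.02], [0, 0, -0.02], [0, 0, -0.02]])

```text
time: 49.18
position: [0.6486, 0.1312, 0.152]
tcp_rot: [-3.142, 0.003, 1.628]
ft_force: [0.6, -0.1, -0.2]
width: 0.0521
gripper_force: 0.0
```

```bash
python3 - <<'E'
from h import *
f=down(np.radians(6)); p,R,s=pose(); print(p,s["width"])
ci,im=wrist("w12")
for b in blocks(ci,im,.0165,([.45,.09],[.72,.33]),400): print(b)
plan([((.646,.215,.145),f),((.646,.232,.07),f),((.646,.232,.0085),f)])
E
```

```text
[0.64856143 0.13117425 0.15197802] 0.05211986295895344
(array([0.647 , 0.1323]), np.float64(0.0337), np.float64(0.0315), np.float64(93.8))
(array([0.5251, 0.1272]), np.float64(0.04), np.float64(0.0333), np.float64(7.6))
(array([0.4954, 0.1638]), np.float64(0.043), np.float64(0.0308), np.float64(5.6))
(array([0.6438, 0.1765]), np.float64(0.0317), np.float64(0.0309), np.float64(1.1))
(array([0.6447, 0.2413]), np.float64(0.0616), np.float64(0.032), np.float64(97.1))
(array([0.5182, 0.2373]), np.float64(0.0642), np.float64(0.039), np.float64(95.3))
xyz [1.047 0.028 0.084] dr [-0.     0.003 -0.046] BIG
xyz [0.211 0.022 0.937] dr [0. 0. 0.] 
xyz [0.    0.    0.769] dr [0. 0. 0.]
```

Emit:
move_arm(fingers=[48, 48, 48, 48, 48, 48, 48, 48, 48, 48], xyz=[[0.3, 0, 0], [0.6, 0, 0], [1, 0.02, 0.08], [1, 0.02, 0.08], [1, 0.02, 0.08], [1, 0.02, 0.08], [1, 0.02, 0.08], [1, 0.02, 0.08], [1, 0.02, 0.08], [1, 0.02, 0.08]], dr=[[0, 0, -0.06], [0, 0, -0.06], [0, 0, -0.06], [0, 0, -0.06], [0, 0, -0.06], [0, 0, -0.06], [0, 0, -0.06], [0, 0, -0.06], [0, 0, -0.06], [0, 0, -0.06]])

```text
time: 50.07
position: [0.6457, 0.2111, 0.1454]
tcp_rot: [-3.142, 0.003, 1.69]
ft_force: [-0.7, -0.8, 0.4]
width: 0.0478
gripper_force: 0.0
```

```bash
python3 - <<'E'
from h import *
f=down(np.radians(7)); p,R,s=pose(); print(p,s["width"])
plan([((.6455,.2333,.07),f),((.6455,.2333,.0085),f)])
E
```

```text
[0.64568233 0.21111512 0.14542371] 0.04783533345176561
xyz [0.279 0.031 0.942] dr [-0.     0.003 -0.002] 
xyz [0.    0.    0.769] dr [0. 0. 0.]
```

Emit:
move_arm(fingers=[48, 48, 48, 48, 48, 48, 48, 48, 48, 48], xyz=[[0.28, 0.03, 0.2], [0.28, 0.03, 0.4], [0.28, 0.03, 0.6], [0.28, 0.03, 0.8], [0.28, 0.03, 0.94], [0.28, 0.03, 0.94], [0.28, 0.03, 0.94], [0.28, 0.03, 0.94], [0.28, 0.03, 0.94], [0.28, 0.03, 0.94]], dr=[[0, 0, 0], [0, 0, 0], [0, 0, 0], [0, 0, 0], [0, 0, 0], [0, 0, 0], [0, 0, 0], [0, 0, 0], [0, 0, 0], [0, 0, 0]])

```text
time: 50.9
position: [0.646, 0.2342, 0.0714]
tcp_rot: [3.14, 0.003, 1.691]
ft_force: [-0.3, -0.1, 0.2]
width: 0.0478
gripper_force: 0.0
```

Emit:
move_arm(fingers=[48, 48, 48, 48, 48, 48, 48, 40, 30, 20], xyz=[[0, 0, 0.15], [0, 0, 0.3], [0, 0, 0.45], [0, 0, 0.6], [0, 0, 0.7], [0, 0, 0.76], [0, 0, 0.76], [0, 0, 0.76], [0, 0, 0.76], [0, 0, 0.76]], dr=[[0, 0, 0], [0, 0, 0], [0, 0, 0], [0, 0, 0], [0, 0, 0], [0, 0, 0], [0, 0, 0], [0, 0, 0], [0, 0, 0], [0, 0, 0]])

```text
time: 51.73
position: [0.6459, 0.2341, 0.0101]
tcp_rot: [3.14, 0.003, 1.691]
ft_force: [0.3, -0.6, -1.0]
width: 0.0316
gripper_force: 30.3
```

Emit:
move_arm(fingers=[20, 20, 20, 20, 20, 20, 20, 20, 20, 20], xyz=[[0, 0, 0], [0, 0, 0], [0, 0, -0.15], [0, 0, -0.3], [0, 0, -0.45], [0, 0, -0.6], [0, 0, -0.75], [0, 0, -0.9], [0, 0, -1], [0, 0, -1]], dr=[[0, 0, 0], [0, 0, 0], [0, 0, 0], [0, 0, 0], [0, 0, 0], [0, 0, 0], [0, 0, 0], [0, 0, 0], [0, 0, 0], [0, 0, 0]])

```text
time: 52.57
position: [0.6467, 0.2345, 0.0923]
tcp_rot: [3.137, 0.003, 1.691]
ft_force: [-0.5, -0.1, -0.9]
width: 0.0317
gripper_force: 30.0
```

Emit:
move_arm(fingers=[20, 20, 20, 20, 20, 20, 20, 20, 20, 20], xyz=[[-0.1, 0, -0.15], [-0.2, 0, -0.3], [-0.3, 0, -0.45], [-0.4, 0, -0.6], [-0.5, 0, -0.6], [-0.65, 0, -0.6], [-0.8, 0, -0.6], [-1, 0, -0.6], [-1, 0, -0.6], [-1, 0, -0.6]], dr=[[0, 0, 0.03], [0, 0, 0.03], [0, 0, 0.03], [0, 0, 0.03], [0, 0, 0.03], [0, 0, 0.03], [0, 0, 0.03], [0, 0, 0.03], [0, 0, 0.03], [0, 0, 0.03]])

```text
time: 53.4
position: [0.6546, 0.1536, 0.1367]
tcp_rot: [-3.14, 0.003, 1.658]
ft_force: [-0.4, 0.1, -0.8]
width: 0.0317
gripper_force: 30.0
```

```bash
python3 - <<'E'
from h import *
f=down(np.radians(-2)); p,R,s=pose(); print(p,s["width"])
q=np.array([.573,-.283,.135]); r=(R.inv()*f).as_rotvec()
N=6
plan([(p+(q-p)*k/N,R*Rot.from_rotvec(r*k/N)) for k in range(1,N+1)])
E
```

```text
[0.65457186 0.15362839 0.13666086] 0.031673806811186284
xyz [-0.891 -0.249  0.006] dr [-0.     0.     0.019] 
xyz [-0.896 -0.23   0.006] dr [-0.     0.     0.019] 
xyz [-0.901 -0.212  0.005] dr [-0.     0.     0.019] 
xyz [-0.905 -0.194  0.005] dr [-0.     0.     0.019] 
xyz [-0.909 -0.175  0.004] dr [-0.     0.     0.019] 
xyz [-0.912 -0.157  0.004] dr [-0.     0.     0.019]
```

Emit:
move_arm(fingers=[20, 20, 20, 20, 20, 20, 20, 20, 20, 20], xyz=[[-0.12, -0.03, 0], [-0.24, -0.06, 0], [-0.36, -0.1, 0], [-0.48, -0.13, 0], [-0.6, -0.17, 0], [-0.72, -0.2, 0], [-0.84, -0.24, 0], [-0.9, -0.25, 0], [-0.9, -0.25, 0], [-0.9, -0.25, 0]], dr=[[0, 0, 0.02], [0, 0, 0.02], [0, 0, 0.02], [0, 0, 0.02], [0, 0, 0.02], [0, 0, 0.02], [0, 0, 0.02], [0, 0, 0.02], [0, 0, 0.02], [0, 0, 0.02]])

```text
time: 54.23
position: [0.6413, 0.0811, 0.1377]
tcp_rot: [3.142, 0.003, 1.638]
ft_force: [0.4, 0.4, -0.4]
width: 0.0316
gripper_force: 30.0
```

Emit:
move_arm(fingers=[20, 20, 20, 20, 20, 20, 20, 20, 20, 20], xyz=[[-0.12, -0.03, 0], [-0.24, -0.06, 0], [-0.36, -0.1, 0], [-0.48, -0.13, 0], [-0.6, -0.16, 0], [-0.72, -0.2, 0], [-0.84, -0.23, 0], [-0.9, -0.23, 0], [-0.9, -0.23, 0], [-0.9, -0.23, 0]], dr=[[0, 0, 0.02], [0, 0, 0.02], [0, 0, 0.02], [0, 0, 0.02], [0, 0, 0.02], [0, 0, 0.02], [0, 0, 0.02], [0, 0, 0.02], [0, 0, 0.02], [0, 0, 0.02]])

```text
time: 55.07
position: [0.6279, 0.008, 0.1379]
tcp_rot: [3.142, 0.003, 1.618]
ft_force: [-0.3, 0.1, -0.0]
width: 0.0315
gripper_force: 30.0
```

Emit:
move_arm(fingers=[20, 20, 20, 20, 20, 20, 20, 20, 20, 20], xyz=[[-0.12, -0.03, 0], [-0.24, -0.06, 0], [-0.36, -0.1, 0], [-0.48, -0.13, 0], [-0.6, -0.15, 0], [-0.72, -0.18, 0], [-0.84, -0.21, 0], [-0.9, -0.21, 0], [-0.9, -0.21, 0], [-0.9, -0.21, 0]], dr=[[0, 0, 0.02], [0, 0, 0.02], [0, 0, 0.02], [0, 0, 0.02], [0, 0, 0.02], [0, 0, 0.02], [0, 0, 0.02], [0, 0, 0.02], [0, 0, 0.02], [0, 0, 0.02]])

```text
time: 55.9
position: [0.6145, -0.0647, 0.1381]
tcp_rot: [3.142, 0.003, 1.597]
ft_force: [0.1, -0.3, -0.7]
width: 0.0314
gripper_force: 30.0
```

Emit:
move_arm(fingers=[20, 20, 20, 20, 20, 20, 20, 20, 20, 20], xyz=[[-0.12, -0.03, 0], [-0.24, -0.06, 0], [-0.36, -0.09, 0], [-0.48, -0.12, 0], [-0.6, -0.14, 0], [-0.72, -0.17, 0], [-0.84, -0.19, 0], [-0.9, -0.19, 0], [-0.9, -0.19, 0], [-0.9, -0.19, 0]], dr=[[0, 0, 0.02], [0, 0, 0.02], [0, 0, 0.02], [0, 0, 0.02], [0, 0, 0.02], [0, 0, 0.02], [0, 0, 0.02], [0, 0, 0.02], [0, 0, 0.02], [0, 0, 0.02]])

```text
time: 56.73
position: [0.6012, -0.137, 0.1383]
tcp_rot: [3.142, 0.003, 1.576]
ft_force: [0.7, 0.3, -0.8]
width: 0.0318
gripper_force: 30.0
```

Emit:
move_arm(fingers=[20, 20, 20, 20, 20, 20, 20, 20, 20, 20], xyz=[[-0.12, -0.03, 0], [-0.24, -0.06, 0], [-0.36, -0.08, 0], [-0.48, -0.1, 0], [-0.6, -0.13, 0], [-0.72, -0.15, 0], [-0.84, -0.17, 0], [-0.9, -0.18, 0], [-0.9, -0.18, 0], [-0.9, -0.18, 0]], dr=[[0, 0, 0.02], [0, 0, 0.02], [0, 0, 0.02], [0, 0, 0.02], [0, 0, 0.02], [0, 0, 0.02], [0, 0, 0.02], [0, 0, 0.02], [0, 0, 0.02], [0, 0, 0.02]])

```text
time: 57.57
position: [0.5871, -0.2091, 0.1385]
tcp_rot: [3.141, 0.003, 1.555]
ft_force: [0.9, 0.6, -0.4]
width: 0.0319
gripper_force: 30.0
```

```bash
python3 - <<'E'
from h import *
f=down(np.radians(-2)); p,R,s=pose(); print(p,s["width"])
ci,im=wrist("w13")
for b in blocks(ci,im,.073,([.44,-.4],[.72,-.15]),300): print(b)
plan([((.573,-.283,.135),f),((.573,-.283,.070),f)])
E
```

```text
[ 0.58708263 -0.20912244  0.13852806] 0.031920375178168196
(array([ 0.6414, -0.2433]), np.float64(0.0321), np.float64(0.0264), np.float64(92.8))
(array([ 0.5327, -0.2287]), np.float64(0.0401), np.float64(0.0319), np.float64(76.3))
(array([ 0.5861, -0.234 ]), np.float64(0.0961), np.float64(0.0458), np.float64(90.3))
xyz [-0.931 -0.162  0.047] dr [0.    0.003 0.018] 
xyz [0.    0.    0.813] dr [0. 0. 0.]
```

Emit:
move_arm(fingers=[20, 20, 20, 20, 20, 20, 20, 20, 20, 20], xyz=[[-0.12, -0.03, 0], [-0.24, -0.06, 0], [-0.36, -0.08, 0], [-0.48, -0.1, 0], [-0.6, -0.13, 0], [-0.72, -0.15, 0], [-0.84, -0.16, 0.05], [-0.93, -0.16, 0.05], [-0.93, -0.16, 0.05], [-0.93, -0.16, 0.05]], dr=[[0, 0, 0.02], [0, 0, 0.02], [0, 0, 0.02], [0, 0, 0.02], [0, 0, 0.02], [0, 0, 0.02], [0, 0, 0.02], [0, 0, 0.02], [0, 0, 0.02], [0, 0, 0.02]])

```text
time: 58.45
position: [0.5731, -0.2834, 0.1346]
tcp_rot: [-3.142, 0.003, 1.534]
ft_force: [0.6, 0.0, -0.1]
width: 0.0317
gripper_force: 30.0
```

Emit:
move_arm(fingers=[20, 20, 20, 20, 20, 20, 20, 20, 20, 20], xyz=[[0, 0, 0.12], [0, 0, 0.24], [0, 0, 0.36], [0, 0, 0.48], [0, 0, 0.58], [0, 0, 0.68], [0, 0, 0.76], [0, 0, 0.8], [0, 0, 0.81], [0, 0, 0.81]], dr=[[0, 0, 0], [0, 0, 0], [0, 0, 0], [0, 0, 0], [0, 0, 0], [0, 0, 0], [0, 0, 0], [0, 0, 0], [0, 0, 0], [0, 0, 0]])

```text
time: 59.28
position: [0.5732, -0.2833, 0.0699]
tcp_rot: [3.141, 0.003, 1.534]
ft_force: [0.3, 0.5, -1.6]
width: 0.0318
gripper_force: 30.0
```

```bash
python3 - <<'E'
from h import *
f=down(np.radians(-2)); p,R,s=pose(); print(p,s["width"],s["ft_force"].round(2))
plan([((.573,-.283,.064),f)])
E
```

```text
[ 0.57322349 -0.28332235  0.06994467] 0.031771129157727535 [ 0.32  0.54 -1.64]
xyz [ 0.004 -0.003  0.074] dr [ 0.     0.003 -0.002]
```

Emit:
move_arm(fingers=[20, 20, 20, 20, 20, 36, 40, 42, 42, 42], xyz=[[0, 0, 0.02], [0, 0, 0.04], [0, 0, 0.06], [0, 0, 0.08], [0, 0, 0.08], [0, 0, 0.08], [0, 0, 0.08], [0, 0, 0.08], [0, 0, 0.08], [0, 0, 0.08]], dr=[[0, 0, 0], [0, 0, 0], [0, 0, 0], [0, 0, 0], [0, 0, 0], [0, 0, 0], [0, 0, 0], [0, 0, 0], [0, 0, 0], [0, 0, 0]])

```text
time: 60.12
position: [0.5732, -0.2834, 0.0637]
tcp_rot: [3.141, 0.003, 1.534]
ft_force: [-0.9, 0.2, 0.9]
width: 0.0417
gripper_force: 0.0
```

Emit:
move_arm(fingers=[42, 42, 42, 42, 42, 42, 48, 48, 48, 48], xyz=[[0, 0, -0.1], [0, 0, -0.2], [0, 0, -0.5], [0, 0, -0.8], [0, 0, -1], [0, 0, -1], [0, 0, -1], [0, 0, -1], [0, 0, -1], [0, 0, -1]], dr=[[0, 0, 0], [0, 0, 0], [0, 0, 0], [0, 0, 0], [0, 0, 0], [0, 0, 0], [0, 0, 0], [0, 0, 0], [0, 0, 0], [0, 0, 0]])

```text
time: 60.95
position: [0.5724, -0.2825, 0.1419]
tcp_rot: [-3.14, 0.002, 1.534]
ft_force: [-0.4, -0.9, -0.9]
width: 0.0482
gripper_force: 0.0
```

```bash
python3 - <<'E'
from h import *
f=down(np.radians(2)); p,R,s=pose(); print(p,s["width"])
ci,im=wrist("w14")
for b in blocks(ci,im,.063,([.44,-.4],[.72,-.15]),300): print(b)
q=np.array([.647,.132,.140]); r=(R.inv()*f).as_rotvec(); N=6
plan([(p+(q-p)*k/N,R*Rot.from_rotvec(r*k/N)) for k in range(1,N+1)])
E
```

```text
[ 0.5723943  -0.28251408  0.14194651] 0.04816244181691563
(array([ 0.5726, -0.2783]), np.float64(0.064), np.float64(0.0315), np.float64(88.7))
(array([ 0.6361, -0.262 ]), np.float64(0.0637), np.float64(0.036), np.float64(87.2))
(array([ 0.5331, -0.2286]), np.float64(0.0338), np.float64(0.0319), np.float64(77.5))
xyz [0.87  0.122 0.005] dr [-0.     0.    -0.011] 
xyz [0.867 0.134 0.003] dr [-0.     0.    -0.011] 
xyz [0.865 0.144 0.003] dr [-0.     0.    -0.011] 
xyz [0.864 0.155 0.003] dr [-0.     0.    -0.011] 
xyz [0.862 0.165 0.003] dr [-0.     0.    -0.011] 
xyz [0.86  0.175 0.004] dr [-0.     0.    -0.011]
```

Emit:
move_arm(fingers=[48, 48, 48, 48, 48, 48, 48, 48, 48, 48], xyz=[[0.3, 0.04, 0], [0.6, 0.08, 0], [0.87, 0.12, 0], [0.87, 0.12, 0], [0.87, 0.12, 0], [0.87, 0.12, 0], [0.87, 0.12, 0], [0.87, 0.12, 0], [0.87, 0.12, 0], [0.87, 0.12, 0]], dr=[[0, 0, -0.01], [0, 0, -0.01], [0, 0, -0.01], [0, 0, -0.01], [0, 0, -0.01], [0, 0, -0.01], [0, 0, -0.01], [0, 0, -0.01], [0, 0, -0.01], [0, 0, -0.01]])

```text
time: 61.83
position: [0.5852, -0.2144, 0.1433]
tcp_rot: [3.142, 0.003, 1.544]
ft_force: [-0.4, -0.4, 0.3]
width: 0.048
gripper_force: 0.0
```

Emit:
move_arm(fingers=[48, 48, 48, 48, 48, 48, 48, 48, 48, 48], xyz=[[0.3, 0.04, 0], [0.6, 0.08, 0], [0.87, 0.13, 0], [0.87, 0.13, 0], [0.87, 0.13, 0], [0.87, 0.13, 0], [0.87, 0.13, 0], [0.87, 0.13, 0], [0.87, 0.13, 0], [0.87, 0.13, 0]], dr=[[0, 0, -0.01], [0, 0, -0.01], [0, 0, -0.01], [0, 0, -0.01], [0, 0, -0.01], [0, 0, -0.01], [0, 0, -0.01], [0, 0, -0.01], [0, 0, -0.01], [0, 0, -0.01]])

```text
time: 62.67
position: [0.5974, -0.1451, 0.1431]
tcp_rot: [3.141, 0.003, 1.554]
ft_force: [0.1, -0.0, 0.6]
width: 0.0483
gripper_force: 0.0
```

Emit:
move_arm(fingers=[48, 48, 48, 48, 48, 48, 48, 48, 48, 48], xyz=[[0.3, 0.04, 0], [0.6, 0.08, 0], [0.87, 0.14, 0], [0.87, 0.14, 0], [0.87, 0.14, 0], [0.87, 0.14, 0], [0.87, 0.14, 0], [0.87, 0.14, 0], [0.87, 0.14, 0], [0.87, 0.14, 0]], dr=[[0, 0, -0.01], [0, 0, -0.01], [0, 0, -0.01], [0, 0, -0.01], [0, 0, -0.01], [0, 0, -0.01], [0, 0, -0.01], [0, 0, -0.01], [0, 0, -0.01], [0, 0, -0.01]])

```text
time: 63.5
position: [0.6097, -0.0757, 0.1429]
tcp_rot: [3.142, 0.003, 1.565]
ft_force: [-0.2, -0.6, 0.6]
width: 0.0479
gripper_force: 0.0
```

Emit:
move_arm(fingers=[48, 48, 48, 48, 48, 48, 48, 48, 48, 48], xyz=[[0.3, 0.04, 0], [0.6, 0.08, 0], [0.87, 0.16, 0], [0.87, 0.16, 0], [0.87, 0.16, 0], [0.87, 0.16, 0], [0.87, 0.16, 0], [0.87, 0.16, 0], [0.87, 0.16, 0], [0.87, 0.16, 0]], dr=[[0, 0, -0.01], [0, 0, -0.01], [0, 0, -0.01], [0, 0, -0.01], [0, 0, -0.01], [0, 0, -0.01], [0, 0, -0.01], [0, 0, -0.01], [0, 0, -0.01], [0, 0, -0.01]])

```text
time: 64.33
position: [0.6229, -0.0062, 0.1428]
tcp_rot: [3.141, 0.003, 1.575]
ft_force: [0.4, 0.8, -0.1]
width: 0.0478
gripper_force: 0.0
```

Emit:
move_arm(fingers=[48, 48, 48, 48, 48, 48, 48, 48, 48, 48], xyz=[[0.3, 0.04, 0], [0.6, 0.08, 0], [0.86, 0.16, 0], [0.86, 0.16, 0], [0.86, 0.16, 0], [0.86, 0.16, 0], [0.86, 0.16, 0], [0.86, 0.16, 0], [0.86, 0.16, 0], [0.86, 0.16, 0]], dr=[[0, 0, -0.01], [0, 0, -0.01], [0, 0, -0.01], [0, 0, -0.01], [0, 0, -0.01], [0, 0, -0.01], [0, 0, -0.01], [0, 0, -0.01], [0, 0, -0.01], [0, 0, -0.01]])

```text
time: 65.17
position: [0.6353, 0.0627, 0.1425]
tcp_rot: [3.142, 0.003, 1.586]
ft_force: [1.2, -0.0, -0.1]
width: 0.0484
gripper_force: 0.0
```

```bash
python3 - <<'E'
from h import *
f=down(np.radians(3)); p,R,s=pose(); print(p,s["width"])
ci,im=wrist("w15")
for b in blocks(ci,im,.0165,([.45,.09],[.72,.33]),400): print(b)
plan([((.647,.132,.09),f),((.647,.132,.0085),f)])
E
```

```text
[0.6353482  0.06268236 0.14254949] 0.04842567188010296
(array([0.5252, 0.1281]), np.float64(0.0393), np.float64(0.0303), np.float64(7.6))
(array([0.6479, 0.1327]), np.float64(0.032), np.float64(0.0302), np.float64(5.4))
(array([0.4953, 0.1649]), np.float64(0.0426), np.float64(0.0319), np.float64(5.0))
(array([0.6441, 0.1776]), np.float64(0.0318), np.float64(0.0316), np.float64(0.8))
(array([0.5195, 0.2237]), np.float64(0.041), np.float64(0.0383), np.float64(95.0))
xyz [0.864 0.158 0.654] dr [ 0.     0.003 -0.035] 
xyz [0.    0.    1.019] dr [0. 0. 0.] BIG
```

Emit:
move_arm(fingers=[48, 48, 48, 48, 48, 48, 48, 48, 48, 48], xyz=[[0.3, 0.04, 0], [0.6, 0.08, 0], [0.87, 0.16, 0.1], [0.87, 0.16, 0.3], [0.87, 0.16, 0.5], [0.87, 0.16, 0.7], [0.87, 0.16, 0.75], [0.87, 0.16, 0.75], [0.87, 0.16, 0.75], [0.87, 0.16, 0.75]], dr=[[0, 0, -0.06], [0, 0, -0.06], [0, 0, -0.06], [0, 0, -0.06], [0, 0, -0.06], [0, 0, -0.06], [0, 0, -0.06], [0, 0, -0.06], [0, 0, -0.06], [0, 0, -0.06]])

```text
time: 66.05
position: [0.648, 0.1328, 0.0838]
tcp_rot: [3.14, 0.003, 1.649]
ft_force: [0.4, -0.0, -0.3]
width: 0.048
gripper_force: 0.0
```

Emit:
move_arm(fingers=[48, 48, 48, 48, 48, 48, 48, 40, 30, 20], xyz=[[0, 0, 0.2], [0, 0, 0.4], [0, 0, 0.6], [0, 0, 0.75], [0, 0, 0.85], [0, 0, 0.92], [0, 0, 0.92], [0, 0, 0.92], [0, 0, 0.92], [0, 0, 0.92]], dr=[[0, 0, 0], [0, 0, 0], [0, 0, 0], [0, 0, 0], [0, 0, 0], [0, 0, 0], [0, 0, 0], [0, 0, 0], [0, 0, 0], [0, 0, 0]])

```text
time: 66.88
position: [0.6479, 0.1327, 0.0098]
tcp_rot: [3.14, 0.003, 1.65]
ft_force: [1.1, 0.1, 2.6]
width: 0.0318
gripper_force: 30.3
```

Emit:
move_arm(fingers=[20, 20, 20, 20, 20, 20, 20, 20, 20, 20], xyz=[[0, 0, 0], [0, 0, 0], [0, 0, -0.15], [0, 0, -0.3], [0, 0, -0.45], [0, 0, -0.6], [0, 0, -0.75], [0, 0, -0.9], [0, 0, -1], [0, 0, -1]], dr=[[0, 0, 0], [0, 0, 0], [0, 0, 0], [0, 0, 0], [0, 0, 0], [0, 0, 0], [0, 0, 0], [0, 0, 0], [0, 0, 0], [0, 0, 0]])

```text
time: 67.72
position: [0.6487, 0.133, 0.0917]
tcp_rot: [3.137, 0.003, 1.649]
ft_force: [-0.3, -0.2, -0.2]
width: 0.0319
gripper_force: 30.0
```

Emit:
move_arm(fingers=[20, 20, 20, 20, 20, 20, 20, 20, 20, 20], xyz=[[-0.1, -0.02, -0.15], [-0.2, -0.05, -0.3], [-0.3, -0.08, -0.45], [-0.4, -0.1, -0.5], [-0.5, -0.13, -0.5], [-0.65, -0.17, -0.5], [-0.8, -0.2, -0.5], [-0.9, -0.23, -0.5], [-0.9, -0.23, -0.5], [-0.9, -0.23, -0.5]], dr=[[0, 0, 0.02], [0, 0, 0.02], [0, 0, 0.02], [0, 0, 0.02], [0, 0, 0.02], [0, 0, 0.02], [0, 0, 0.02], [0, 0, 0.02], [0, 0, 0.02], [0, 0, 0.02]])

```text
time: 68.55
position: [0.6341, 0.0592, 0.1284]
tcp_rot: [-3.141, 0.003, 1.627]
ft_force: [0.1, 0.4, -0.1]
width: 0.0317
gripper_force: 30.0
```

```bash
python3 - <<'E'
from h import *
f=down(np.radians(-3)); p,R,s=pose(); print(p,s["width"])
q=np.array([.516,-.293,.125]); r=(R.inv()*f).as_rotvec()
N=5
plan([(p+(q-p)*k/N,R*Rot.from_rotvec(r*k/N)) for k in range(1,N+1)])
E
```

```text
[0.63407086 0.05919115 0.12842521] 0.031737291572091195
xyz [-0.862 -0.344  0.011] dr [-0.     0.001  0.021] 
xyz [-0.87  -0.326  0.011] dr [-0.     0.001  0.021] 
xyz [-0.877 -0.307  0.01 ] dr [-0.     0.001  0.021] 
xyz [-0.883 -0.287  0.01 ] dr [-0.     0.001  0.021] 
xyz [-0.889 -0.268  0.009] dr [-0.     0.001  0.021]
```

Emit:
move_arm(fingers=[20, 20, 20, 20, 20, 20, 20, 20, 20, 20], xyz=[[-0.12, -0.05, 0], [-0.24, -0.1, 0], [-0.36, -0.14, 0], [-0.48, -0.19, 0], [-0.6, -0.24, 0], [-0.72, -0.29, 0], [-0.84, -0.34, 0], [-0.86, -0.34, 0], [-0.86, -0.34, 0], [-0.86, -0.34, 0]], dr=[[0, 0, 0.02], [0, 0, 0.02], [0, 0, 0.02], [0, 0, 0.02], [0, 0, 0.02], [0, 0, 0.02], [0, 0, 0.02], [0, 0, 0.02], [0, 0, 0.02], [0, 0, 0.02]])

```text
time: 69.38
position: [0.6113, -0.0105, 0.1292]
tcp_rot: [3.141, 0.003, 1.607]
ft_force: [-0.9, 0.5, 0.7]
width: 0.0316
gripper_force: 30.0
```

Emit:
move_arm(fingers=[20, 20, 20, 20, 20, 20, 20, 20, 20, 20], xyz=[[-0.12, -0.05, 0], [-0.24, -0.1, 0], [-0.36, -0.14, 0], [-0.48, -0.19, 0], [-0.6, -0.24, 0], [-0.72, -0.29, 0], [-0.84, -0.33, 0], [-0.87, -0.33, 0], [-0.87, -0.33, 0], [-0.87, -0.33, 0]], dr=[[0, 0, 0.02], [0, 0, 0.02], [0, 0, 0.02], [0, 0, 0.02], [0, 0, 0.02], [0, 0, 0.02], [0, 0, 0.02], [0, 0, 0.02], [0, 0, 0.02], [0, 0, 0.02]])

```text
time: 70.22
position: [0.5874, -0.0811, 0.1294]
tcp_rot: [3.141, 0.003, 1.586]
ft_force: [-0.8, 0.1, -0.0]
width: 0.0319
gripper_force: 30.0
```

Emit:
move_arm(fingers=[20, 20, 20, 20, 20, 20, 20, 20, 20, 20], xyz=[[-0.12, -0.04, 0], [-0.24, -0.08, 0], [-0.36, -0.12, 0], [-0.48, -0.17, 0], [-0.6, -0.22, 0], [-0.72, -0.26, 0], [-0.84, -0.3, 0], [-0.88, -0.31, 0], [-0.88, -0.31, 0], [-0.88, -0.31, 0]], dr=[[0, 0, 0.02], [0, 0, 0.02], [0, 0, 0.02], [0, 0, 0.02], [0, 0, 0.02], [0, 0, 0.02], [0, 0, 0.02], [0, 0, 0.02], [0, 0, 0.02], [0, 0, 0.02]])

```text
time: 71.05
position: [0.5637, -0.1519, 0.1296]
tcp_rot: [3.141, 0.003, 1.565]
ft_force: [0.0, -0.5, -1.4]
width: 0.0319
gripper_force: 30.0
```

Emit:
move_arm(fingers=[20, 20, 20, 20, 20, 20, 20, 20, 20, 20], xyz=[[-0.12, -0.04, 0], [-0.24, -0.08, 0], [-0.36, -0.12, 0], [-0.48, -0.16, 0], [-0.6, -0.2, 0], [-0.72, -0.24, 0], [-0.84, -0.28, 0], [-0.88, -0.29, 0], [-0.88, -0.29, 0], [-0.88, -0.29, 0]], dr=[[0, 0, 0.02], [0, 0, 0.02], [0, 0, 0.02], [0, 0, 0.02], [0, 0, 0.02], [0, 0, 0.02], [0, 0, 0.02], [0, 0, 0.02], [0, 0, 0.02], [0, 0, 0.02]])

```text
time: 71.88
position: [0.5401, -0.2222, 0.1298]
tcp_rot: [3.141, 0.003, 1.544]
ft_force: [-0.5, 1.0, 0.4]
width: 0.0318
gripper_force: 30.0
```

Emit:
move_arm(fingers=[20, 20, 20, 20, 20, 20, 20, 20, 20, 20], xyz=[[-0.12, -0.04, 0], [-0.24, -0.08, 0], [-0.36, -0.11, 0], [-0.48, -0.15, 0], [-0.6, -0.19, 0], [-0.72, -0.22, 0], [-0.84, -0.26, 0], [-0.89, -0.27, 0], [-0.89, -0.27, 0], [-0.89, -0.27, 0]], dr=[[0, 0, 0.02], [0, 0, 0.02], [0, 0, 0.02], [0, 0, 0.02], [0, 0, 0.02], [0, 0, 0.02], [0, 0, 0.02], [0, 0, 0.02], [0, 0, 0.02], [0, 0, 0.02]])

```text
time: 72.72
position: [0.5166, -0.2928, 0.13]
tcp_rot: [3.141, 0.003, 1.523]
ft_force: [-0.0, -0.3, -0.6]
width: 0.032
gripper_force: 30.0
```

```bash
python3 - <<'E'
from h import *
f=down(np.radians(-3)); p,R,s=pose(); print(p,s["width"])
ci,im=wrist("w16")
for b in blocks(ci,im,.063,([.44,-.4],[.72,-.15]),300): print(b)
plan([((.516,-.293,.07),f),((.516,-.293,.0545),f)])
E
```

```text
[ 0.5166304  -0.29281823  0.12997283] 0.03202443173162279
(array([ 0.5145, -0.3263]), np.float64(0.0548), np.float64(0.0474), np.float64(88.5))
(array([ 0.5739, -0.2785]), np.float64(0.0642), np.float64(0.0354), np.float64(87.8))
(array([ 0.6363, -0.2618]), np.float64(0.0639), np.float64(0.0412), np.float64(87.2))
(array([ 0.5346, -0.2286]), np.float64(0.0327), np.float64(0.0302), np.float64(78.2))
xyz [-0.005 -0.008  0.749] dr [0.    0.003 0.005] 
xyz [0.    0.    0.194] dr [0. 0. 0.]
```

Emit:
move_arm(fingers=[20, 20, 20, 20, 20, 20, 20, 20, 20, 20], xyz=[[0, -0.01, 0.12], [0, -0.02, 0.24], [0, -0.02, 0.36], [0, -0.02, 0.48], [0, -0.02, 0.58], [0, -0.02, 0.68], [0, -0.02, 0.76], [0, -0.02, 0.8], [0, -0.02, 0.8], [0, -0.02, 0.8]], dr=[[0, 0, 0], [0, 0, 0], [0, 0, 0], [0, 0, 0], [0, 0, 0], [0, 0, 0], [0, 0, 0], [0, 0, 0], [0, 0, 0], [0, 0, 0]])

```text
time: 73.6
position: [0.5152, -0.2929, 0.0661]
tcp_rot: [3.141, 0.003, 1.524]
ft_force: [-0.1, 0.0, 0.3]
width: 0.0318
gripper_force: 30.0
```

Emit:
move_arm(fingers=[20, 20, 20, 20, 20, 20, 36, 40, 42, 42], xyz=[[0, 0, 0.04], [0, 0, 0.08], [0, 0, 0.12], [0, 0, 0.15], [0, 0, 0.15], [0, 0, 0.15], [0, 0, 0.15], [0, 0, 0.15], [0, 0, 0.15], [0, 0, 0.15]], dr=[[0, 0, 0], [0, 0, 0], [0, 0, 0], [0, 0, 0], [0, 0, 0], [0, 0, 0], [0, 0, 0], [0, 0, 0], [0, 0, 0], [0, 0, 0]])

```text
time: 74.43
position: [0.5152, -0.2929, 0.0542]
tcp_rot: [3.141, 0.003, 1.524]
ft_force: [-0.9, 1.1, -0.5]
width: 0.0418
gripper_force: 0.0
```

Emit:
move_arm(fingers=[42, 42, 42, 42, 42, 42, 42, 20, 0, 0], xyz=[[0, 0, -0.1], [0, 0, -0.2], [0, 0, -0.5], [0, 0, -0.8], [0, 0, -1], [0, 0, -1], [0, 0, -1], [0, 0, -1], [0, 0, -1], [0, 0, -1]], dr=[[0, 0, 0], [0, 0, 0], [0, 0, 0], [0, 0, 0], [0, 0, 0], [0, 0, 0], [0, 0, 0], [0, 0, 0], [0, 0, 0], [0, 0, 0]])

```text
time: 75.27
position: [0.5143, -0.292, 0.1325]
tcp_rot: [-3.14, 0.002, 1.524]
ft_force: [0.1, -0.5, -0.2]
width: 0.0255
gripper_force: 0.0
```

```bash
python3 - <<'E'
from h import *
p,R,s=pose(); print(p,s["width"])
ci,im=wrist("w17"); cs=imaging.camera_info("side"); im2=imaging.camera("side"); cv2.imwrite("pics/s17.png",im2)
for b in blocks(ci,im,.058,([.44,-.4],[.72,-.15]),300): print(b)
# pan floor height by triangulating: side view block contours vs wrist rays at various heights
for z in(.04,.045,.05):
    print(z,"w",[b[0].tolist() for b in blocks(ci,im,z+.0125,([.44,-.4],[.72,-.15]),300)],"s",[b[0].tolist() for b in blocks(cs,im2,z+.0125,([.44,-.4],[.72,-.15]),40)])
E
```

```text
[ 0.5143413  -0.29197928  0.13249331] 0.025484774491907596
(array([ 0.5144, -0.2932]), np.float64(0.035), np.float64(0.0316), np.float64(88.1))
(array([ 0.5738, -0.2781]), np.float64(0.0636), np.float64(0.0354), np.float64(88.0))
(array([ 0.6363, -0.2619]), np.float64(0.0642), np.float64(0.0412), np.float64(87.1))
(array([ 0.5347, -0.2287]), np.float64(0.0327), np.float64(0.0303), np.float64(79.0))
0.04 w [[0.5143, -0.2949], [0.575, -0.2794], [0.6389, -0.2628], [0.535, -0.2289]] s [[0.5355, -0.233], [0.5173, -0.2998], [0.5755, -0.2865], [0.6381, -0.2709]]
0.045 w [[0.5143, -0.2934], [0.5739, -0.2782], [0.6366, -0.262], [0.5347, -0.2287]] s [[0.5346, -0.228], [0.5165, -0.2944], [0.5744, -0.2813], [0.6367, -0.2657]]
0.05 w [[0.5144, -0.2919], [0.5728, -0.277], [0.6342, -0.2612], [0.5344, -0.2285]] s [[0.5337, -0.2231], [0.5157, -0.2891], [0.5733, -0.276], [0.6352, -0.2606]]
```

Wrist and side rays agree on a pan floor height of about 0.045, which matches 180 g. All four blocks lie on the pan. Now I go over and behind the lid to shut it.

```bash
python3 - <<'E'
from h import *
p,R,s=pose(); f=down(np.radians(1.6)); q=np.array([.583,.29,.31]); r=(R.inv()*f).as_rotvec(); N=8
w=[]
for k in range(1,N+1):
    a=p+(q-p)*k/N; a[2]=min(.31,p[2]+.05*k); w.append((a,R*Rot.from_rotvec(r*k/N)))
plan(w+[((.583,.365,.31),f),((.583,.37,.235),f),((.583,.37,.225),f)])
E
```

```text
xyz [ 0.912  0.063 -0.627] dr [-0.     0.    -0.009] 
xyz [ 0.912  0.072 -0.627] dr [-0.     0.    -0.009] 
xyz [ 0.911  0.08  -0.626] dr [-0.     0.    -0.009] 
xyz [ 0.911  0.089 -0.34 ] dr [-0.     0.    -0.009] 
xyz [ 0.911  0.098 -0.001] dr [-0.     0.    -0.009] 
xyz [ 0.91   0.107 -0.001] dr [-0.     0.    -0.009] 
xyz [ 0.909  0.115 -0.   ] dr [-0.     0.    -0.009] 
xyz [ 0.907  0.124 -0.   ] dr [-0.     0.    -0.009] 
xyz [0.937 0.026 0.   ] dr [ 0. -0. -0.] 
xyz [0.062 0.002 0.938] dr [0. 0. 0.] 
xyz [0.    0.    0.125] dr [0. 0. 0.]
```

Emit:
move_arm(fingers=[0, 0, 0, 0, 0, 0, 0, 0, 0, 0], xyz=[[0.3, 0.02, -0.2], [0.6, 0.04, -0.4], [0.91, 0.06, -0.63], [0.91, 0.06, -0.63], [0.91, 0.06, -0.63], [0.91, 0.06, -0.63], [0.91, 0.06, -0.63], [0.91, 0.06, -0.63], [0.91, 0.06, -0.63], [0.91, 0.06, -0.63]], dr=[[0, 0, -0.01], [0, 0, -0.01], [0, 0, -0.01], [0, 0, -0.01], [0, 0, -0.01], [0, 0, -0.01], [0, 0, -0.01], [0, 0, -0.01], [0, 0, -0.01], [0, 0, -0.01]])

```text
time: 76.2
position: [0.523, -0.2203, 0.1835]
tcp_rot: [-3.141, 0.003, 1.533]
ft_force: [0.5, -0.3, -0.5]
width: 0.0003
gripper_force: 0.0
```

Emit:
move_arm(fingers=[0, 0, 0, 0, 0, 0, 0, 0, 0, 0], xyz=[[0.3, 0.02, -0.2], [0.6, 0.04, -0.4], [0.91, 0.07, -0.63], [0.91, 0.07, -0.63], [0.91, 0.07, -0.63], [0.91, 0.07, -0.63], [0.91, 0.07, -0.63], [0.91, 0.07, -0.63], [0.91, 0.07, -0.63], [0.91, 0.07, -0.63]], dr=[[0, 0, -0.01], [0, 0, -0.01], [0, 0, -0.01], [0, 0, -0.01], [0, 0, -0.01], [0, 0, -0.01], [0, 0, -0.01], [0, 0, -0.01], [0, 0, -0.01], [0, 0, -0.01]])

```text
time: 77.03
position: [0.5313, -0.1476, 0.2337]
tcp_rot: [-3.141, 0.003, 1.544]
ft_force: [-0.2, 0.6, -0.1]
width: 0.0006
gripper_force: 0.0
```

Emit:
move_arm(fingers=[0, 0, 0, 0, 0, 0, 0, 0, 0, 0], xyz=[[0.3, 0.02, -0.2], [0.6, 0.04, -0.4], [0.91, 0.08, -0.63], [0.91, 0.08, -0.63], [0.91, 0.08, -0.63], [0.91, 0.08, -0.63], [0.91, 0.08, -0.63], [0.91, 0.08, -0.63], [0.91, 0.08, -0.63], [0.91, 0.08, -0.63]], dr=[[0, 0, -0.01], [0, 0, -0.01], [0, 0, -0.01], [0, 0, -0.01], [0, 0, -0.01], [0, 0, -0.01], [0, 0, -0.01], [0, 0, -0.01], [0, 0, -0.01], [0, 0, -0.01]])

```text
time: 77.87
position: [0.5396, -0.0749, 0.2839]
tcp_rot: [-3.141, 0.003, 1.554]
ft_force: [-0.5, -0.8, -0.4]
width: 0.0002
gripper_force: 0.0
```

Emit:
move_arm(fingers=[0, 0, 0, 0, 0, 0, 0, 0, 0, 0], xyz=[[0.3, 0.02, -0.1], [0.6, 0.04, -0.2], [0.91, 0.09, -0.34], [0.91, 0.09, -0.34], [0.91, 0.09, -0.34], [0.91, 0.09, -0.34], [0.91, 0.09, -0.34], [0.91, 0.09, -0.34], [0.91, 0.09, -0.34], [0.91, 0.09, -0.34]], dr=[[0, 0, -0.01], [0, 0, -0.01], [0, 0, -0.01], [0, 0, -0.01], [0, 0, -0.01], [0, 0, -0.01], [0, 0, -0.01], [0, 0, -0.01], [0, 0, -0.01], [0, 0, -0.01]])

```text
time: 78.7
position: [0.548, -0.0022, 0.3112]
tcp_rot: [-3.141, 0.003, 1.565]
ft_force: [0.0, 0.5, 0.1]
width: 0.0004
gripper_force: 0.0
```

Emit:
move_arm(fingers=[0, 0, 0, 0, 0, 0, 0, 0, 0, 0], xyz=[[0.3, 0.02, 0], [0.6, 0.04, 0], [0.91, 0.1, 0], [0.91, 0.1, 0], [0.91, 0.1, 0], [0.91, 0.1, 0], [0.91, 0.1, 0], [0.91, 0.1, 0], [0.91, 0.1, 0], [0.91, 0.1, 0]], dr=[[0, 0, -0.01], [0, 0, -0.01], [0, 0, -0.01], [0, 0, -0.01], [0, 0, -0.01], [0, 0, -0.01], [0, 0, -0.01], [0, 0, -0.01], [0, 0, -0.01], [0, 0, -0.01]])

```text
time: 79.53
position: [0.5566, 0.0705, 0.3113]
tcp_rot: [3.141, 0.003, 1.575]
ft_force: [0.1, 0.7, 1.2]
width: 0.0007
gripper_force: 0.0
```

Emit:
move_arm(fingers=[0, 0, 0, 0, 0, 0, 0, 0, 0, 0], xyz=[[0.3, 0.02, 0], [0.6, 0.04, 0], [0.91, 0.1, 0], [0.91, 0.1, 0], [0.91, 0.1, 0], [0.91, 0.1, 0], [0.91, 0.1, 0], [0.91, 0.1, 0], [0.91, 0.1, 0], [0.91, 0.1, 0]], dr=[[0, 0, -0.01], [0, 0, -0.01], [0, 0, -0.01], [0, 0, -0.01], [0, 0, -0.01], [0, 0, -0.01], [0, 0, -0.01], [0, 0, -0.01], [0, 0, -0.01], [0, 0, -0.01]])

```text
time: 80.37
position: [0.5642, 0.1433, 0.3112]
tcp_rot: [3.141, 0.003, 1.586]
ft_force: [0.3, 0.2, 0.8]
width: 0.0008
gripper_force: 0.0
```

```bash
python3 - <<'E'
from h import *
p,R,s=pose(); print(s["time"],p)
ci=imaging.camera_info("top"); it=imaging.camera("top"); cv2.imwrite("pics/t18.png",it)
for b in blocks(ci,it,.058,([.44,-.4],[.72,-.15]),60): print(b)
im=imaging.camera("side"); cv2.imwrite("pics/s18.png",im)
f=down(np.radians(1.6)); plan([((.583,.215,.31),f),((.583,.295,.31),f),((.583,.37,.31),f),((.583,.37,.225),f)])
# lid angle: project lid front corners (outer) for angles in side view
cs=imaging.camera_info("side")
for th in(1.3,1.5,1.6,1.7,1.8,1.9): print(th,[proj(cs,arc(np.array([x,y,.0655]),R,th)[0])[0].round(0).tolist() for x,y in((.689,.110),(.480,.104))])
E
```

```text
80.3667 [0.56421351 0.14334797 0.31115476]
(array([ 0.5164, -0.2946]), np.float64(0.0277), np.float64(0.0277), np.float64(91.1))
(array([ 0.5357, -0.2288]), np.float64(0.0314), np.float64(0.029), np.float64(79.7))
(array([ 0.5749, -0.2783]), np.float64(0.06), np.float64(0.0301), np.float64(91.1))
(array([ 0.6382, -0.2618]), np.float64(0.0581), np.float64(0.0325), np.float64(91.1))
xyz [0.889 0.249 0.011] dr [ 0.     0.003 -0.012] 
xyz [1.    0.028 0.   ] dr [0. 0. 0.] 
xyz [0.937 0.026 0.   ] dr [0. 0. 0.] 
xyz [0.    0.    1.062] dr [0. 0. 0.] BIG
1.3 [[213.0, 305.0], [333.0, 329.0]]
1.5 [[204.0, 322.0], [327.0, 348.0]]
1.6 [[199.0, 332.0], [324.0, 358.0]]
1.7 [[195.0, 342.0], [322.0, 370.0]]
1.8 [[190.0, 354.0], [319.0, 382.0]]
1.9 [[186.0, 366.0], [316.0, 395.0]]
```

```bash
python3 - <<'E'
from h import *
a=cv2.cvtColor(cv2.imread("pics/s18.png"),cv2.COLOR_BGR2HSV)
for c in(225,250,275,300): print(c,[(r,int(a[r,c,2]),int(a[r,c,1])) for r in range(310,412,4)])
E
```

```text
225 [(310, 169, 23), (314, 169, 20), (318, 170, 21), (322, 164, 22), (326, 169, 21), (330, 166, 20), (334, 171, 21), (338, 168, 21), (342, 168, 20), (346, 168, 21), (350, 169, 20), (354, 170, 20), (358, 166, 11), (362, 58, 4), (366, 79, 6), (370, 79, 10), (374, 82, 16), (378, 71, 7), (382, 62, 0), (386, 76, 10), (390, 87, 12), (394, 86, 12), (398, 85, 18), (402, 110, 25), (406, 104, 25), (410, 117, 24)]
250 [(310, 79, 13), (314, 72, 14), (318, 74, 14), (322, 82, 19), (326, 104, 17), (330, 104, 15), (334, 99, 18), (338, 165, 14), (342, 176, 14), (346, 179, 13), (350, 178, 14), (354, 179, 13), (358, 180, 13), (362, 183, 14), (366, 139, 4), (370, 62, 0), (374, 82, 16), (378, 83, 12), (382, 83, 15), (386, 82, 16), (390, 62, 8), (394, 90, 14), (398, 90, 14), (402, 89, 17), (406, 91, 17), (410, 114, 25)]
275 [(310, 90, 17), (314, 93, 19), (318, 94, 19), (322, 91, 11), (326, 103, 15), (330, 171, 13), (334, 175, 13), (338, 179, 13), (342, 177, 13), (346, 177, 13), (350, 179, 14), (354, 180, 13), (358, 182, 13), (362, 180, 13), (366, 182, 14), (370, 148, 3), (374, 61, 4), (378, 99, 15), (382, 84, 15), (386, 82, 19), (390, 80, 13), (394, 81, 16), (398, 93, 16), (402, 91, 14), (406, 93, 16), (410, 91, 17)]
300 [(310, 172, 21), (314, 133, 15), (318, 89, 20), (322, 92, 14), (326, 91, 20), (330, 104, 17), (334, 180, 13), (338, 176, 10), (342, 183, 13), (346, 181, 13), (350, 179, 13), (354, 183, 13), (358, 183, 13), (362, 183, 13), (366, 109, 14), (370, 109, 14), (374, 122, 8), (378, 77, 3), (382, 61, 4), (386, 63, 4), (390, 76, 13), (394, 83, 18), (398, 82, 16), (402, 63, 0), (406, 90, 17), (410, 90, 14)]
```

The lid sits at about 1.8 rad, by its edge rows in the side image. I go behind it.

Emit:
move_arm(fingers=[0, 0, 0, 0, 0, 0, 0, 0, 0, 0], xyz=[[0.3, 0.1, 0], [0.6, 0.2, 0], [0.89, 0.25, 0], [0.89, 0.25, 0], [0.89, 0.25, 0], [0.89, 0.25, 0], [0.89, 0.25, 0], [0.89, 0.25, 0], [0.89, 0.25, 0], [0.89, 0.25, 0]], dr=[[0, 0, -0.01], [0, 0, -0.01], [0, 0, -0.01], [0, 0, -0.01], [0, 0, -0.01], [0, 0, -0.01], [0, 0, -0.01], [0, 0, -0.01], [0, 0, -0.01], [0, 0, -0.01]])

```text
time: 81.3
position: [0.5831, 0.2149, 0.311]
tcp_rot: [3.141, 0.003, 1.596]
ft_force: [-0.1, -0.1, 0.4]
width: 0.0004
gripper_force: 0.0
```

Emit:
move_arm(fingers=[0, 0, 0, 0, 0, 0, 0, 0, 0, 0], xyz=[[0.3, 0, 0], [0.6, 0, 0], [1, 0.03, 0], [1, 0.03, 0], [1, 0.03, 0], [1, 0.03, 0], [1, 0.03, 0], [1, 0.03, 0], [1, 0.03, 0], [1, 0.03, 0]], dr=[[0, 0, 0], [0, 0, 0], [0, 0, 0], [0, 0, 0], [0, 0, 0], [0, 0, 0], [0, 0, 0], [0, 0, 0], [0, 0, 0], [0, 0, 0]])

```text
time: 82.13
position: [0.5835, 0.2948, 0.3107]
tcp_rot: [3.141, 0.003, 1.596]
ft_force: [0.6, -0.0, 0.0]
width: 0.0008
gripper_force: 0.0
```

Emit:
move_arm(fingers=[0, 0, 0, 0, 0, 0, 0, 0, 0, 0], xyz=[[0.3, 0, 0], [0.6, 0, 0], [1, 0.03, 0], [1, 0.03, 0], [1, 0.03, 0], [1, 0.03, 0], [1, 0.03, 0], [1, 0.03, 0], [1, 0.03, 0], [1, 0.03, 0]], dr=[[0, 0, 0], [0, 0, 0], [0, 0, 0], [0, 0, 0], [0, 0, 0], [0, 0, 0], [0, 0, 0], [0, 0, 0], [0, 0, 0], [0, 0, 0]])

```text
time: 82.97
position: [0.5838, 0.3749, 0.3106]
tcp_rot: [3.141, 0.003, 1.596]
ft_force: [-0.3, -1.3, -0.1]
width: 0.0004
gripper_force: 0.0
```

```bash
python3 - <<'E'
from h import *
p,R,s=pose(); print(s["time"],p,s["qpos"].round(2))
f=down(np.radians(1.6)); w=[((.583,.385,.23),f),((.583,.385,.222),f)]
for th in(1.7,1.45,1.2,.9,.6,.3,.12,.02): w.append(((.583,.311-.16*np.cos(th),.0655+.16*np.sin(th)),f)); print(w[-1][0])
plan(w)
E
```

```text
82.9667 [0.5838086  0.37485428 0.31055033] [ 0.41  0.29  1.32 -0.    1.54  0.38]
(0.583, np.float64(0.3316151190872839), np.float64(0.22416636967239498))
(0.583, np.float64(0.2917195569012213), np.float64(0.22433407856601417))
(0.583, np.float64(0.2530227592837322), np.float64(0.21462625375475622))
(0.583, np.float64(0.2115424050766937), np.float64(0.19083230554039735))
(0.583, np.float64(0.17894630161445146), np.float64(0.15584279574320567))
(0.583, np.float64(0.15814616173990304), np.float64(0.11278323306581434))
(0.583, np.float64(0.1521506182633814), np.float64(0.0846539531662271))
(0.583, np.float64(0.15103199893334757), np.float64(0.0686997866709333))
xyz [ 0.13  -0.007  1.006] dr [ 0.     0.003 -0.002] BIG
xyz [0.  0.  0.1] dr [0. 0. 0.] 
xyz [-0.667 -0.019 -0.027] dr [0. 0. 0.] 
xyz [-0.499 -0.014 -0.002] dr [0. 0. 0.] 
xyz [-0.484 -0.014  0.121] dr [0. 0. 0.] 
xyz [-0.518 -0.014  0.297] dr [0. 0. 0.] 
xyz [-0.407 -0.011  0.437] dr [0. 0. 0.] 
xyz [-0.26  -0.007  0.538] dr [0. 0. 0.] 
xyz [-0.075 -0.002  0.352] dr [0. 0. 0.] 
xyz [-0.014 -0.     0.199] dr [0. 0. 0.]
```

Emit:
move_arm(fingers=[0, 0, 0, 0, 0, 0, 0, 0, 0, 0], xyz=[[0.13, 0, 0], [0.13, 0, 0.2], [0.13, 0, 0.4], [0.13, 0, 0.6], [0.13, 0, 0.8], [0.13, 0, 1], [0.13, 0, 1], [0.13, 0, 1], [0.13, 0, 1], [0.13, 0, 1]], dr=[[0, 0, 0], [0, 0, 0], [0, 0, 0], [0, 0, 0], [0, 0, 0], [0, 0, 0], [0, 0, 0], [0, 0, 0], [0, 0, 0], [0, 0, 0]])

```text
time: 83.8
position: [0.5841, 0.3862, 0.2322]
tcp_rot: [3.139, 0.002, 1.597]
ft_force: [-0.3, 0.2, 0.5]
width: 0.0004
gripper_force: 0.0
```

Emit:
move_arm(fingers=[0, 0, 0, 0, 0, 0, 0, 0, 0, 0], xyz=[[-0.08, 0, 0.02], [-0.16, 0, 0.04], [-0.24, 0, 0.06], [-0.32, 0, 0.08], [-0.4, 0, 0.08], [-0.47, 0, 0.08], [-0.54, 0, 0.08], [-0.6, 0, 0.08], [-0.66, 0, 0.08], [-0.67, 0, 0.08]], dr=[[0, 0, 0], [0, 0, 0], [0, 0, 0], [0, 0, 0], [0, 0, 0], [0, 0, 0], [0, 0, 0], [0, 0, 0], [0, 0, 0], [0, 0, 0]])

```text
time: 84.63
position: [0.5849, 0.3313, 0.2242]
tcp_rot: [3.141, 0.003, 1.596]
ft_force: [-0.3, 1.3, 1.1]
width: 0.0001
gripper_force: 0.8
```

Emit:
move_arm(fingers=[0, 0, 0, 0, 0, 0, 0, 0, 0, 0], xyz=[[-0.05, 0, 0], [-0.1, 0, 0], [-0.16, 0, 0], [-0.22, 0, 0], [-0.28, 0, 0], [-0.34, 0, 0], [-0.4, 0, 0], [-0.45, 0, 0], [-0.5, 0, 0], [-0.5, 0, 0]], dr=[[0, 0, 0], [0, 0, 0], [0, 0, 0], [0, 0, 0], [0, 0, 0], [0, 0, 0], [0, 0, 0], [0, 0, 0], [0, 0, 0], [0, 0, 0]])

```text
time: 85.47
position: [0.5856, 0.2911, 0.2239]
tcp_rot: [-3.141, 0.004, 1.596]
ft_force: [0.2, -0.9, 0.3]
width: 0.0005
gripper_force: 0.1
```

Emit:
move_arm(fingers=[0, 0, 0, 0, 0, 0, 0, 0, 0, 0], xyz=[[-0.05, 0, 0.01], [-0.1, 0, 0.02], [-0.16, 0, 0.03], [-0.22, 0, 0.04], [-0.28, 0, 0.06], [-0.34, 0, 0.08], [-0.4, 0, 0.1], [-0.45, 0, 0.12], [-0.48, 0, 0.12], [-0.48, 0, 0.12]], dr=[[0, 0, 0], [0, 0, 0], [0, 0, 0], [0, 0, 0], [0, 0, 0], [0, 0, 0], [0, 0, 0], [0, 0, 0], [0, 0, 0], [0, 0, 0]])

```text
time: 86.3
position: [0.5868, 0.2529, 0.2144]
tcp_rot: [-3.141, 0.004, 1.596]
ft_force: [-0.4, -0.6, 0.4]
width: 0.0005
gripper_force: 0.1
```

Emit:
move_arm(fingers=[0, 0, 0, 0, 0, 0, 0, 0, 0, 0], xyz=[[-0.06, 0, 0.03], [-0.12, 0, 0.06], [-0.18, 0, 0.09], [-0.24, 0, 0.12], [-0.3, 0, 0.16], [-0.36, 0, 0.2], [-0.42, 0, 0.24], [-0.48, 0, 0.28], [-0.52, 0, 0.3], [-0.52, 0, 0.3]], dr=[[0, 0, 0], [0, 0, 0], [0, 0, 0], [0, 0, 0], [0, 0, 0], [0, 0, 0], [0, 0, 0], [0, 0, 0], [0, 0, 0], [0, 0, 0]])

```text
time: 87.13
position: [0.5876, 0.2112, 0.19]
tcp_rot: [-3.14, 0.004, 1.596]
ft_force: [-1.5, -0.3, -0.4]
width: 0.0007
gripper_force: 0.1
```

```bash
python3 - <<'E'
from h import *
p,R,s=pose(); print(s["time"],p,s["qpos"].round(2),s["ft_force"].round(1))
f=down(np.radians(1.6)); w=[]
for th in(.6,.3,.12,.02): w.append(((.584,.311-.16*np.cos(th),.0655+.16*np.sin(th)),f))
plan(w)
E
```

```text
87.1333 [0.58759382 0.21119395 0.18996709] [ 0.17  0.2   1.64 -0.    1.3   0.14] [-1.5 -0.3 -0.4]
xyz [-0.4   -0.055  0.428] dr [-0.001  0.003 -0.002] 
xyz [-0.26  -0.007  0.538] dr [0. 0. 0.] 
xyz [-0.075 -0.002  0.352] dr [0. 0. 0.] 
xyz [-0.014 -0.     0.199] dr [0. 0. 0.]
```

Emit:
move_arm(fingers=[0, 0, 0, 0, 0, 0, 0, 0, 0, 0], xyz=[[-0.05, 0, 0.04], [-0.1, 0, 0.09], [-0.16, 0, 0.14], [-0.21, 0, 0.2], [-0.26, 0, 0.26], [-0.31, 0, 0.32], [-0.36, 0, 0.38], [-0.4, 0, 0.43], [-0.4, 0, 0.43], [-0.4, 0, 0.43]], dr=[[0, 0, 0], [0, 0, 0], [0, 0, 0], [0, 0, 0], [0, 0, 0], [0, 0, 0], [0, 0, 0], [0, 0, 0], [0, 0, 0], [0, 0, 0]])

```text
time: 87.97
position: [0.5885, 0.1796, 0.156]
tcp_rot: [-3.141, 0.003, 1.597]
ft_force: [0.3, 0.3, 0.0]
width: 0.0004
gripper_force: 0.0
```

Emit:
move_arm(fingers=[0, 0, 0, 0, 0, 0, 0, 0, 0, 0], xyz=[[-0.04, 0, 0.06], [-0.08, 0, 0.12], [-0.12, 0, 0.19], [-0.16, 0, 0.26], [-0.19, 0, 0.34], [-0.22, 0, 0.42], [-0.24, 0, 0.5], [-0.26, 0, 0.54], [-0.26, 0, 0.54], [-0.26, 0, 0.54]], dr=[[0, 0, 0], [0, 0, 0], [0, 0, 0], [0, 0, 0], [0, 0, 0], [0, 0, 0], [0, 0, 0], [0, 0, 0], [0, 0, 0], [0, 0, 0]])

```text
time: 88.8
position: [0.5889, 0.1589, 0.1129]
tcp_rot: [-3.14, 0.003, 1.597]
ft_force: [0.4, 0.7, 0.3]
width: 0.0003
gripper_force: 0.0
```

Emit:
move_arm(fingers=[0, 0, 0, 0, 0, 0, 0, 0, 0, 0], xyz=[[-0.01, 0, 0.05], [-0.02, 0, 0.1], [-0.03, 0, 0.15], [-0.04, 0, 0.2], [-0.05, 0, 0.25], [-0.06, 0, 0.3], [-0.07, 0, 0.35], [-0.08, 0, 0.4], [-0.08, 0, 0.44], [-0.08, 0, 0.44]], dr=[[0, 0, 0], [0, 0, 0], [0, 0, 0], [0, 0, 0], [0, 0, 0], [0, 0, 0], [0, 0, 0], [0, 0, 0], [0, 0, 0], [0, 0, 0]])

```text
time: 89.63
position: [0.5888, 0.1523, 0.0772]
tcp_rot: [-3.14, 0.003, 1.597]
ft_force: [0.3, -0.1, 0.1]
width: 0.0007
gripper_force: 0.0
```

```bash
python3 - <<'E'
from h import *
p,R,s=pose(); print(s["time"],p,s["ft_force"].round(1))
plan([((p[0],p[1],.0655),R)])
E
```

```text
89.6333 [0.58883453 0.15233378 0.07719074] [ 0.3 -0.1  0.1]
xyz [0.    0.    0.146] dr [0. 0. 0.]
```

Emit:
move_arm(fingers=[0, 0, 0, 0, 0, 0, 0, 0, 0, 0], xyz=[[0, 0, 0.03], [0, 0, 0.06], [0, 0, 0.08], [0, 0, 0.1], [0, 0, 0.11], [0, 0, 0.12], [0, 0, 0.13], [0, 0, 0.14], [0, 0, 0.14], [0, 0, 0.14]], dr=[[0, 0, 0], [0, 0, 0], [0, 0, 0], [0, 0, 0], [0, 0, 0], [0, 0, 0], [0, 0, 0], [0, 0, 0], [0, 0, 0], [0, 0, 0]])

```text
time: 90.47
position: [0.5894, 0.1525, 0.0669]
tcp_rot: [-3.141, 0.003, 1.597]
ft_force: [-0.8, 0.3, -0.3]
width: 0.0001
gripper_force: 0.0
```

Emit:
move_arm(fingers=[0, 0, 0, 0, 0, 0, 0, 0, 0, 0], xyz=[[0, 0, 0.005], [0, 0, 0.01], [0, 0, 0.015], [0, 0, 0.015], [0, 0, 0.015], [0, 0, 0.015], [0, 0, 0.015], [0, 0, 0.015], [0, 0, 0.015], [0, 0, 0.015]], dr=[[0, 0, 0], [0, 0, 0], [0, 0, 0], [0, 0, 0], [0, 0, 0], [0, 0, 0], [0, 0, 0], [0, 0, 0], [0, 0, 0], [0, 0, 0]])

```text
time: 91.3
position: [0.5895, 0.1524, 0.0658]
tcp_rot: [3.142, 0.003, 1.597]
ft_force: [-0.8, 0.2, -0.3]
width: 0.0006
gripper_force: 0.1
```

Emit:
move_arm(fingers=[0, 0, 0, 0, 0, 0, 0, 0, 0, 0], xyz=[[0, 0, -0.2], [0, 0, -0.6], [0, 0, -1], [0, 0, -1], [0, 0, -1], [0, 0, -1], [0, 0, -1], [0, 0, -1], [0, 0, -1], [0, 0, -1]], dr=[[0, 0, 0], [0, 0, 0], [0, 0, 0], [0, 0, 0], [0, 0, 0], [0, 0, 0], [0, 0, 0], [0, 0, 0], [0, 0, 0], [0, 0, 0]])

```text
time: 92.13
position: [0.589, 0.1526, 0.1449]
tcp_rot: [-3.14, 0.003, 1.597]
ft_force: [-0.1, 0.3, -0.2]
width: 0.0004
gripper_force: 0.0
```

Emit:
move_arm(fingers=[0, 0, 0, 0, 0, 0, 0, 0, 0, 0], xyz=[[0.3, -0.4, -0.3], [0.5, -0.8, -0.8], [0.5, -1, -1], [0.5, -1, -1], [0.5, -1, -1], [0.5, -1, -1], [0.5, -1, -1], [0.5, -1, -1], [0.5, -1, -1], [0.5, -1, -1]], dr=[[0, 0, 0], [0, 0, 0], [0, 0, 0], [0, 0, 0], [0, 0, 0], [0, 0, 0], [0, 0, 0], [0, 0, 0], [0, 0, 0], [0, 0, 0]])

```text
time: 92.97
position: [0.5084, 0.1905, 0.2247]
tcp_rot: [-3.14, 0.003, 1.597]
ft_force: [-0.6, -0.2, -0.4]
width: 0.0005
gripper_force: 0.0
```

Emit:
move_arm(fingers=[0, 0, 0, 0, 0, 0, 0, 0, 0, 0], xyz=[[0.3, -0.4, 0], [0.7, -0.8, 0], [1, -1, 0], [1, -1, 0], [1, -1, 0], [1, -1, 0], [1, -1, 0], [1, -1, 0], [1, -1, 0], [1, -1, 0]], dr=[[0, 0, 0], [0, 0, 0], [0, 0, 0], [0, 0, 0], [0, 0, 0], [0, 0, 0], [0, 0, 0], [0, 0, 0], [0, 0, 0], [0, 0, 0]])

```text
time: 93.8
position: [0.4269, 0.2681, 0.2254]
tcp_rot: [-3.141, 0.003, 1.596]
ft_force: [0.1, 0.4, 0.1]
width: 0.0006
gripper_force: 0.0
```

```bash
python3 - <<'E'
from h import *
p,R,s=pose(); print(s["time"],p)
it=imaging.camera("top"); im=imaging.camera("side"); cv2.imwrite("pics/t20.png",it); cv2.imwrite("pics/s20.png",im)
ci=imaging.camera_info("top")
print("pan",blocks(ci,it,.058,([.44,-.4],[.72,-.15]),60))
cv2.imwrite("pics/m20.png",np.hstack([cv2.resize(it[90:370,130:480],(440,352)),cv2.resize(im[150:440,170:460],(352,352))]))
E
```

```text
93.8 [0.4268563  0.26812467 0.22538116]
pan [(array([ 0.5164, -0.2946]), np.float64(0.0277), np.float64(0.0277), np.float64(91.1)), (array([ 0.5359, -0.229 ]), np.float64(0.0317), np.float64(0.0288), np.float64(82.9)), (array([ 0.5749, -0.2783]), np.float64(0.06), np.float64(0.0301), np.float64(91.1)), (array([ 0.6374, -0.2618]), np.float64(0.0601), np.float64(0.0324), np.float64(85.8))]
```

View pics/m20.png

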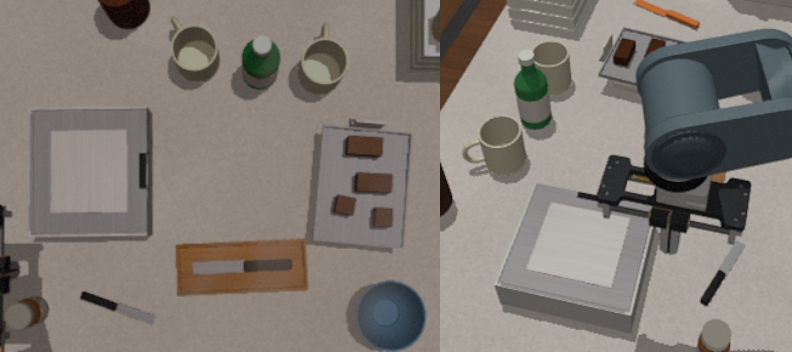

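The top view shows the lid shut, the four blocks on the pan, the spatula inside the tray and the bystanders upright. One numeric check of the lid strip and the spatula, then I hand in.

```bash
python3 - <<'E'
from h import *
ci=imaging.camera_info("top")
for n in("top0","t20"):
    g=cv2.cvtColor(cv2.imread(f"pics/{n}.png"),cv2.COLOR_BGR2HSV)
    r,c=np.nonzero(g[205:248,235:252,2]<60); print(n,"strip px",c.mean()+235,r.mean()+205,c.min()+235,c.max()+235)
m=np.zeros((480,640),np.uint8); m[285:320,275:372]=(g[285:320,275:372,1]<70)*255
P=cast(ci,cv2.boxPoints(cv2.minAreaRect(np.vstack([k for k in cv2.findContours(m,0,1)[0] if cv2.contourArea(k)>30]))),.008)[:,:2]
t=np.radians(93.7); X=np.array([np.cos(t),np.sin(t)]); Y=np.array([-X[1],X[0]]); d=P-[.4249,-.0554]
print("spatula in tray x",(d@X).round(4),"y",(d@Y).round(4))
E
```

```text
top0 strip px 243.79518072289156 225.03012048192772 241 248
t20 strip px 243.4805194805195 224.91558441558442 241 248
spatula in tray x [ 0.0858 -0.0877 -0.0866  0.0867] y [-0.0149 -0.0071  0.015   0.0073]
```

```bash
python3 -c "
from rig import bot
print(bot.close_job())"
```

```text
the job is handed in; nothing more can be done
None
```

The job is handed in but the judge returned no verdict: by my last images and measurements the lid is shut with the spare blocks inside, the pan holds 180 g (two large blocks and two small), the spatula lies in the tray and the bystanders are upright.

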